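# Vent the vacuum store and load the right housings

## Robot

A 7-joint arm with a two-finger parallel gripper is mounted at the origin on the work surface. World frame = base frame: x ahead of the robot, y to its left, z up, the work surface at z = 0. Lengths are in m, angles in rad, forces in N, time in s.
With the tool pointing down it reaches from about 0.375 to 0.925 m from the base axis. Payload 3.1 kg.
Tool frame: the origin (TCP) lies on the centre line of the jaws, within the pads' length; the fingertips stand 19 mm ahead of it and the grasp point (between the pads) is the TCP (robot.tcp_to_tips is the z of the fingertips in the tool frame, in m); z points along the fingers, x is the direction in which the jaws open and shut, and the axes are right-handed (so a half turn about z gives the same grasp; the last joint's range is limited). The gripper opens to 85 mm and grips with 20 to 120 N. Pads are 22 mm wide; open, the fingers measure 114 mm over their backs; the gripper's body (76 mm by 85 mm) begins 54 mm behind the grasp point. The pads swing forward as they close: fully open they stand 13 mm farther back than shut.
Start: joints at [-1.424, 0.383, 0.044, 1.598, -0.018, 1.161, -0.05], TCP at [0.158, 0.631, 0.222] pointing down, gripper open.
Joint ranges: [-2.61, 2.61], [-0.41, 2.15], [-1.48, 1.57], [0, 2.5], [-1.57, 4.71], [0.05, 1.97], [-2.85, 2.85]. Speed limits (rad/s): [2.79, 2.79, 3.14, 3.14, 3.14, 3.14, 3.14].

## Interface

Orientations are given as a rotation vector (axis times angle).
In Python, from station import readout, imaging, workorder, robot gives the robot as it stands.
- The arm moves only by the tool servo_tool, never from a script. Its argument "rows" is a list of rows, each an object of numbers: "tx", "ty", "tz": the shift along the tool's x, y, z in cm; "rx", "ry", "rz": the turn, a rotation vector about the tool's x, y, z in rad; "claw": the opening in per cent of the stroke, from 0 (shut) to 100 (fully open). A call has 1 to 10 rows; each row is the pose to reach, as a shift and turn from the pose commanded when the call began, along the tool's axes at that moment; what a row does not reach only later rows make up. A row lasts 1/10 s, in which the tool goes at most 50 mm and 8.59 degrees, less where a joint would pass 70% of its speed; a pose out of reach is approached as far as the arm can. A call with a gripper value outside its range is refused whole. The fingers move at their own pace and stop on an object; "squeeze" is the grip in N (left out, the last holds). Time passes only in rows, so rows that repeat a pose let the fingers close. It gives the time, the measured TCP pose, the force and the opening at its end, in the units of the state.
- readout.read_state(): the state, without advancing time (a new reading comes with each control period).
- imaging.camera(name): name is "scene" or "top" or "wrist"; returns a dict with "frame" (384x512x3 uint8, red, green, blue), "fx", "fy", "cx", "cy" (pixels), "origin" and "attitude" of the camera in the world. Camera axes: x right, y down, z forward; pixel columns grow to the right and rows downward; lengths in m; the calibration is good to about 2 mm. The wrist camera is an equidistant fisheye: a pixel r from the principal point sees the ray r / f radians off the axis. A picture is of the moment at which its call begins. There is no depth.
- workorder.finish_job(): hands the job in, once; it reports no verdict.
The state is a dict: "clock": time; "joints": joint angles; "joint_velocities": joint speeds; "joint_torque": joint torques, N m; "tcp_pos": TCP position; "orientation": TCP orientation; "contact_force": force on the tool from outside, world axes, zero at the start; "ft_torque": the same for the moment, N m; "gripper_width": finger opening in m.
Only numpy, scipy, OpenCV 4.12 (cv2) and the standard library are available. Lean on these libraries where they do the work, as an engineer would, in place of code of your own. Each camera call takes 0.05 s, during which the arm holds its last target.

## Task

The clear dome on the vacuum store is held down by vacuum: turn its vent tap fully open first, then lift the dome off and set it down upright on the round rubber pad. Move the spent white canister from the plate into the small crate and stand every housing that is 60 mm across and 36 mm high well inside the edge of the plate, leaving the flat one and the slim one standing on the parts mat; then put the dome squarely back over them and shut the tap fully. Set the dome down gently, never tip it, and do not shift the tape roll or the torch.

Things in the scene. Friction and masses are not known exactly. Their poses are not given: they have to be found in the camera images.
- tap (a joint): Angle of the vent tap on the dome's top: 0 = shut (dome held down by vacuum), 1.4 = fully open (end stop; the vacuum is gone). It opens anticlockwise seen from above, stays where it is left, and takes about 0.06 N m. While it is less than about half open (0.75) the dome cannot be lifted off, nor can it go back down over the plate; open it fully for both.
- tap_grip (a point): Middle of the tap's steel wing: a flat upright bar 50 mm long, 12 mm thick, 26 mm high (13 mm above and below this point), turning about the vertical axis through this point. The wing's length lies along this point's x axis, its thickness along y. It sits 85 mm from the dome's axis; the dome's flat top is 29 mm below this point.
- dome_handle (a point): Middle of the black lifting bar on the dome: 84 mm long along this point's y axis, 14 mm thick along x, 14 mm high, on two posts near its ends, on the dome's axis and 168 mm above its rim; the dome's flat top is 43 mm below this point. The tap lies towards +x. The dome weighs about 0.75 kg.
- dome_rim (a point): Centre of the dome's open underside (lower rim). The dome is a clear cylinder 240 mm across (250 mm over the black rim band), with a flat metal top 125 mm above the rim; inside it is 229 mm across and 115 mm high. z points up along its axis.
- dome: The dome itself; origin at the centre of its lower rim, x towards the tap, z up.
- plate_center (a point): Centre of the top face of the store's round steel plate, 202 mm across, 26 mm above the bench. It stands on a 274 mm round aluminium base whose top is 14 mm lower; the dome's rim rests on that base, around the plate (about 13 mm of play all round, any yaw).
- pad_top (a point): Centre of the top of the round black rubber pad, 260 mm across, 6 mm thick: the resting place for the dome while it is off.
- mat_top (a point): Centre of the top of the dark green parts mat, 300 mm along its x, 250 mm along its y, 4 mm thick. The loose housings stand on it at the start.
- canister_center (a point): Centre (half-way up) of the spent drying canister: white perforated cylinder 42 mm across, 50 mm high, about 0.09 kg, standing on the plate under the dome at the start.
- canister: The spent drying canister; origin at the centre of its underside.
- crate_in (a point): Centre of the inner floor (5 mm above the bench) of the small open grey crate with a blue edge: 130 mm along its x, 170 mm along its y, 50 mm high, walls 5 mm.
- flat_one_center (a point): Centre (half-way up) of a look-alike housing that is too low: 60 mm across, 22 mm high.
- slim_one_center (a point): Centre (half-way up) of a look-alike housing that is too slim: 46 mm across, 36 mm high.
- housing1_center (a point): Centre (half-way up) of a housing of the right size: squat, plain, closed aluminium cylinder (dark disc on both ends, either end may be up) 60 mm across, 36 mm high, about 0.20 kg, standing on the parts mat. z is its axis. Two or three of these are present.
- housing2_center (a point): Centre (half-way up) of a housing of the right size: squat, plain, closed aluminium cylinder (dark disc on both ends, either end may be up) 60 mm across, 36 mm high, about 0.20 kg, standing on the parts mat. z is its axis. Two or three of these are present.
- housing3_center (a point): Centre (half-way up) of a housing of the right size: squat, plain, closed aluminium cylinder (dark disc on both ends, either end may be up) 60 mm across, 36 mm high, about 0.20 kg, standing on the parts mat. z is its axis. Two or three of these are present.
- tape_roll: Bystander, to be left alone: black tape roll, 96 mm across, 25 mm high, flat on the bench; origin on its underside.
- torch: Bystander, to be left alone: black torch, 150 mm long, lying on the bench; origin on its underside.
Mind the look-alikes: they are no part of the job. What is shaped like the part that bears housing2_center but brown or yellow is not meant.

How it is judged:
On the way, in this order (a step that is already met when the one before it is completed fails the run):
1. the vent tap is opened (beyond 1.2) with the dome still in place (value of joint tap above 1.2 rad and horizontal distance between dome_rim and plate_center below 0.015 m and z of dome_rim in the frame of plate_center below -0.01 m and angle between dome_rim's own z axis and vertical below 0.04 rad), for 0.2 s.
2. the dome stands upright on the rubber pad (horizontal distance between dome_rim and pad_top below 0.035 m and z of dome_rim in the frame of pad_top below 0.008 m and angle between dome_rim's own z axis and vertical below 0.06 rad and linear speed of dome below 0.02 m/s), for 0.2 s.
3. the canister is in the crate and every right-size housing stands on the plate (x of canister_center in the frame of crate_in between -0.06 and 0.06 m and y of canister_center in the frame of crate_in between -0.08 and 0.08 m and z of canister_center in the frame of crate_in below 0.04 m and linear speed of canister below 0.03 m/s and horizontal distance between each of housing1_center, housing2_center, housing3_center and plate_center below 0.086 m and z of housing1_center in the frame of plate_center between 0.01 and 0.026 m and angle between the z axis of each of housing1_center, housing2_center, housing3_center and the z axis of plate_center, either way round below 0.12 rad and z of housing2_center in the frame of plate_center between 0.01 and 0.026 m and z of housing3_center in the frame of plate_center between 0.01 and 0.026 m), for 0.2 s.
4. the dome is back in place over the plate, tap still open (horizontal distance between dome_rim and plate_center below 0.015 m and z of dome_rim in the frame of plate_center below -0.01 m and angle between dome_rim's own z axis and vertical below 0.04 rad and linear speed of dome below 0.02 m/s and value of joint tap above 0.9 rad), for 0.2 s.
At the end, for the whole second after the job is handed in: Dome on the base round the plate (15 mm, down within 4 mm, upright, still), tap shut (below 0.15); every right-size housing upright on the plate, axis within 85 mm of its centre; canister in the crate; flat and slim housing standing on the parts mat (all of step 3 and horizontal distance between dome_rim and plate_center below 0.015 m and z of dome_rim in the frame of plate_center below -0.01 m and angle between dome_rim's own z axis and vertical below 0.04 rad and linear speed of dome below 0.02 m/s and value of joint tap below 0.15 rad and x of flat_one_center in the frame of mat_top between -0.16 and 0.16 m and y of flat_one_center in the frame of mat_top between -0.135 and 0.135 m and angle between the z axis of each of flat_one_center, slim_one_center and the z axis of mat_top, either way round below 0.12 rad and height (world z) of each of flat_one_center, slim_one_center below 0.035 m and x of slim_one_center in the frame of mat_top between -0.16 and 0.16 m and y of slim_one_center in the frame of mat_top between -0.135 and 0.135 m); the robot touches nothing.
It fails at once if the dome is pulled up from the base while the tap is shut (value of joint tap below 0.7 rad and horizontal distance between dome_rim and plate_center below 0.08 m and z of dome_rim in the frame of plate_center above -0.005 m).
It fails at once if the dome is tipped more than about 30 degrees (angle between dome_rim's own z axis and vertical above 0.52 rad).
It fails at once if the dome is dropped or slammed onto the pad (contact force between dome and dome_pad above 150 N).
It fails at once if the dome is dropped or slammed onto the base (contact force between dome and store_base above 150 N).
It fails at once if the tape roll or the torch is shifted by more than 4 cm (distance of any of tape_roll, torch from where it was at the start of the episode above 0.04 m).
Of housing1, housing2, housing3 only 2 to 3 are there at a start; the rules pass over those that are not, and their reading is None.
At some moment in a run one of housing1, housing2, housing3 may be knocked a few centimetres aside while the robot is not near it.
It also fails if it takes over 210 s, if anything falls off the work surface, if the arm or the gripper's body presses on something with over 40 N, if the wrist force passes 120 N, or if a joint passes its speed limit or range.

## Working session

There is one attempt and no reset: what is moved stays moved. The work goes in short steps, Python scripts to look and compute and a tool call to move; the robot and the scene stay as the last step left them, time stands still between calls to the robot, and variables do not carry over. Pictures are saved under pics/ and viewed, and the job is handed in when it is done.

Besides the shell and the picture viewer there is one more tool, called after "Call:" as name([rows], argument=value, ...), one row to a line, values as JSON. servo_tool: Moves the arm, as the interface text tells. Its arguments: {"type":"object","properties":{"rows":{"type":"array","items":{"type":"object","properties":{"tx":{"type":"number"},"ty":{"type":"number"},"tz":{"type":"number"},"rx":{"type":"number"},"ry":{"type":"number"},"rz":{"type":"number"},"claw":{"type":"number"}}}},"squeeze":{"type":"number"}},"required":["rows"]}

```bash
ls; mkdir -p pics; python3 - <<'E'
from station import readout, imaging, workorder, robot
import cv2
print(readout.read_state())
for n in ["scene","top","wrist"]:
    c=imaging.camera(n); cv2.imwrite(f"pics/a_{n}.png",c["frame"][:,:,::-1])
    print(n,{k:v for k,v in c.items() if k!="frame"})
E
```

```text
pics
{'clock': 0.0, 'joints': array([-1.42380058,  0.38386282,  0.04383978,  1.59961696, -0.01789701,
        1.16122487, -0.04990258]), 'joint_velocities': array([ 7.05883179e-04,  3.47169071e-04, -7.52959349e-04,  7.93618660e-04,
       -4.23256992e-05,  6.69474564e-04, -4.89676272e-04]), 'joint_torque': array([-7.48571783e-04, -4.33469939e+01,  1.02384456e+00, -2.49511886e+01,
        1.05093926e-02,  1.14760775e-02, -8.96036653e-06]), 'tcp_pos': array([0.15730426, 0.62964906, 0.22084943]), 'orientation': array([ 2.47456078,  1.93258693, -0.00321244]), 'contact_force': array([-0.58066655,  0.50741163,  0.07862567]), 'ft_torque': array([-0.00626925, -0.04105434, -0.03282991]), 'gripper_width': 0.08548313214603491}
scene {'fx': 352.2645625234625, 'fy': 352.2645625234625, 'cx': 250.3505316425998, 'cy': 187.94692144709555, 'origin': array([1.31330518, 0.01573239, 0.736396  ]), 'attitude': array([-1.65594571, -1.71881378,  0.81736251])}
top {'fx': 419.01293449989345, 'fy': 419.01293449989345, 'cx': 258.21717449781937, 'cy': 195.9818107463856, 'origin': array([0.40403604, 0.00410761, 1.2877266 ]), 'attitude': array([-2.17129151,  2.16947105, -0.10203559])}
wrist {'fx': 297.3186396354542, 'fy': 297.3186396354542, 'cx': 260.47605719707394, 'cy': 191.5689392559622, 'origin': array([0.08834132, 0.64580404, 0.37282403]), 'attitude': array([2.29054889, 1.78783965, 0.2524273 ])}
```

View pics/a_top.png

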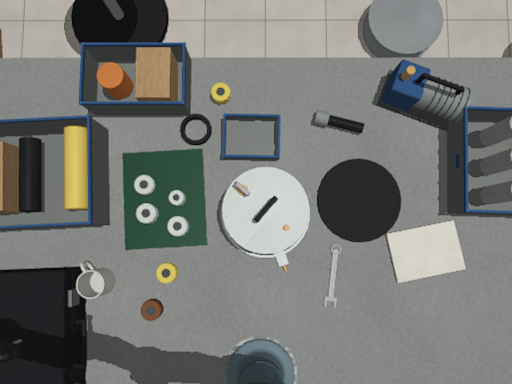

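View pics/a_scene.png

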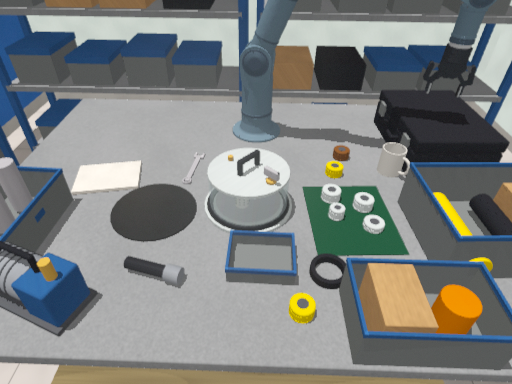

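View pics/a_wrist.png

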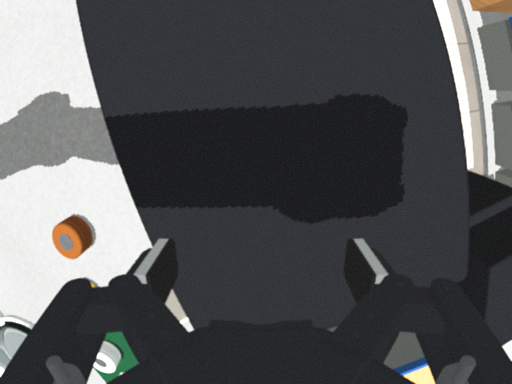

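The top view shows the dome at (265,211) with its handle, and the tap near (241,188). The pad is at (359,200), the crate at (250,137), and the mat at (165,198) holds four white-topped parts. I'll enlarge these areas.

```bash
cat > h.py <<'E'
import numpy as np, cv2
from scipy.spatial.transform import Rotation as R
from station import readout, imaging, workorder, robot
def ray(c,u,v):
    a=np.array([(u-c["cx"])/c["fx"],(v-c["cy"])/c["fy"]])
    if c.get("fish"):
        r=np.hypot(*a); d=np.array([*(a/r*np.sin(r) if r>0 else a),np.cos(r)])
    else: d=np.array([a[0],a[1],1.])
    d=R.from_rotvec(c["attitude"]).apply(d); return d/np.linalg.norm(d)
def pl(c,u,v,z):
    d=ray(c,u,v); o=np.array(c["origin"]); return o+d*(z-o[2])/d[2]
def proj(c,p):
    q=R.from_rotvec(c["attitude"]).inv().apply(np.array(p)-c["origin"])
    if c.get("fish"):
        r=np.hypot(q[0],q[1]); t=np.arctan2(r,q[2]); s=t/r
        return np.array([c["cx"]+c["fx"]*q[0]*s, c["cy"]+c["fy"]*q[1]*s])
    return np.array([c["cx"]+c["fx"]*q[0]/q[2], c["cy"]+c["fy"]*q[1]/q[2]])
def cam(n):
    c=imaging.camera(n); c["fish"]=(n=="wrist"); return c
def crop(c,x0,y0,x1,y1,k,name):
    im=c["frame"][y0:y1,x0:x1,::-1]; cv2.imwrite("pics/"+name+".png",cv2.resize(im,None,fx=k,fy=k,interpolation=cv2.INTER_CUBIC))
E
python3 - <<'E'
from h import *
t=cam("top"); s=cam("scene")
crop(t,115,105,415,285,2.6,"b_top")
crop(s,195,140,295,220,7,"b_dome")
crop(s,300,140,410,250,5,"b_mat")
crop(t,215,160,315,280,5,"b_domet")
E
```

```text
(no output)
```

View pics/b_dome.png

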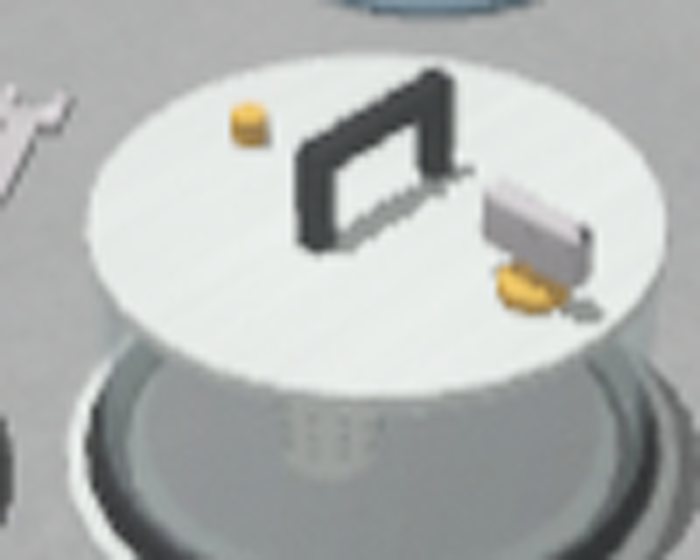

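View pics/b_mat.png

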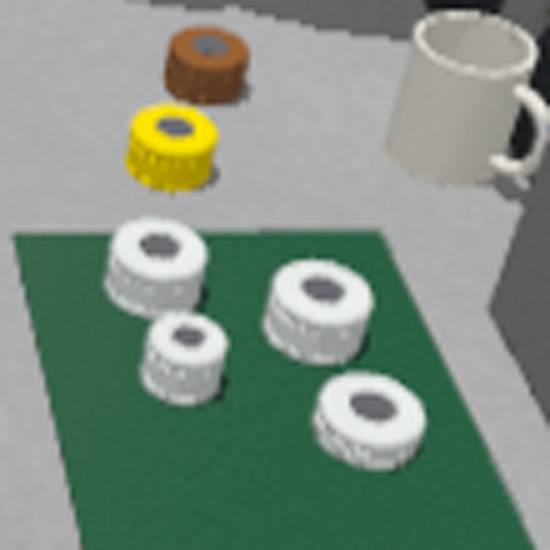

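View pics/b_domet.png

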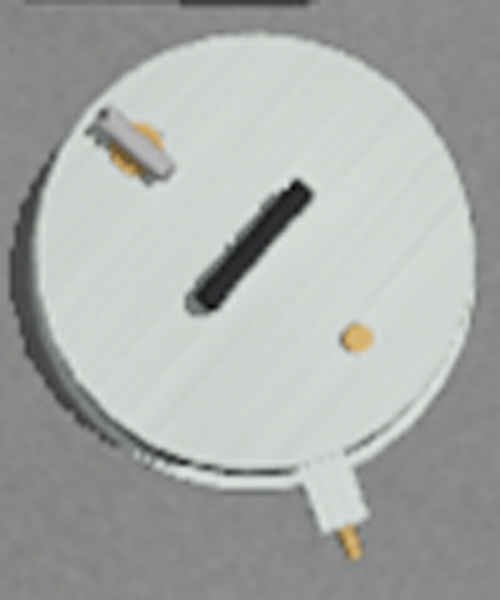

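View pics/b_top.png

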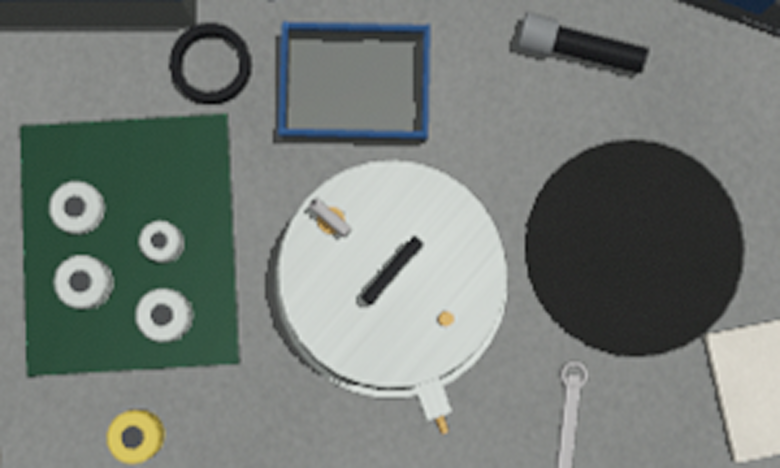

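On the mat, in top-view pixels:
- (144,185) is low in the scene view at (373,224), so it is the flat one.
- (177,198) is narrow, so it is the slim one.
- (147,213) and (178,226) are full width and height, so they are the two right-size housings.

The yellow and brown parts are decoys. The tap wing is at (241,188). Next I'll measure positions.

```bash
cat > m1.py <<'E'
from h import *
def blobs(m,amin=20):
    cs,_=cv2.findContours(m.astype(np.uint8),cv2.RETR_EXTERNAL,cv2.CHAIN_APPROX_NONE)
    return [c for c in cs if cv2.contourArea(c)>=amin]
def inbox(m,x0,y0,x1,y1):
    k=np.zeros_like(m); k[y0:y1,x0:x1]=True; return m&k
E
python3 - <<'E'
from m1 import *
t=cam("top"); f=t["frame"].astype(int); g=f.sum(2)/3
hsv=cv2.cvtColor(t["frame"],cv2.COLOR_RGB2HSV)
def circ(m,z,n,amin=20):
    for c in blobs(m,amin):
        P=np.array([pl(t,u,v,z)[:2] for u,v in c[:,0]]).astype(np.float32)
        (e,ax,an)=cv2.fitEllipse(P) if len(P)>5 else (0,0,0)
        print(n,"px",c[:,0].mean(0).round(1),"ell",np.round(e,4),np.round(ax,4),"rect",cv2.minAreaRect(P))
circ(inbox(g>200,215,155,320,262),0.137,"domeTop",2000)
circ(inbox(g<60,315,155,405,245),0.006,"pad",2000)
circ(inbox(g<70,248,190,280,225),0.187,"handle",40)
wh=inbox(g>150,125,170,200,240)
circ(wh,0.040,"h36",40); circ(wh,0.026,"h22",40)
gr=(hsv[:,:,0]>60)&(hsv[:,:,0]<95)&(hsv[:,:,1]>90)
circ(inbox(gr,115,140,215,255),0.004,"mat",2000)
bl=(hsv[:,:,0]>100)&(hsv[:,:,0]<125)&(hsv[:,:,1]>120)
circ(inbox(bl,215,105,285,165),0.05,"crate",100)
for u,v in [(240,188)]: print(g[178:200,228:254].astype(int))
E
```

```text
domeTop px [266.6 220.4] ell [ 0.4733 -0.0149] [0.231  0.2508] rect ((0.47359734773635864, -0.013473689556121826), (0.2439081072807312, 0.2423625886440277), 56.909324645996094)
pad px [357.9 200.6] ell [ 0.5173 -0.2992] [0.2515 0.2541] rect ((0.5175758004188538, -0.29979947209358215), (0.2525913119316101, 0.2549002766609192), 0.025373417884111404)
handle px [265.1 208.6] ell [ 0.4765 -0.0096] [0.0113 0.1151] rect ((0.47778376936912537, -0.01082199439406395), (0.012312766164541245, 0.08081699907779694), 48.60572814941406)
h36 px [177.1 225.6] ell [0.4367 0.2487] [0.0564 0.0572] rect ((0.4369720220565796, 0.24770177900791168), (0.05662471428513527, 0.05655798316001892), 0.9980014562606812)
h36 px [145.7 212.8] ell [0.4749 0.3432] [0.057  0.0573] rect ((0.4743904769420624, 0.34331148862838745), (0.058114856481552124, 0.056794531643390656), 27.68419647216797)
h36 px [176. 197.] ell [0.5219 0.2538] [0.0419 0.0433] rect ((0.5220522284507751, 0.2538479268550873), (0.04208700358867645, 0.042153604328632355), 0.0434095598757267)
h36 px [143.7 184.2] ell [0.561  0.3516] [0.0557 0.057 ] rect ((
[... 2825 characters left out ...]
90 114 151
  177 183 167 156 193 212 211 210]
 [204 203 204 206 206 207 207 207 208 210 204 183 171 138 106  92  91 109
  149 170 137 160 205 212 210 209]
 [203 204 206 206 207 207 207 206 207 207 207 205 194 185 173 106 110 110
  104 123 139 200 213 210 208 209]
 [204 205 206 207 208 207 207 208 207 206 206 208 209 211 205 170 115 142
  185 179 192 214 211 209 209 209]
 [205 206 207 207 207 207 208 208 205 205 206 207 207 207 209 206 181 194
  216 213 213 211 208 209 209 209]
 [207 207 207 207 207 208 207 206 204 206 207 206 207 207 208 209 211 213
  211 210 211 209 209 209 209 208]
 [206 207 207 207 208 207 206 204 205 206 207 206 207 208 207 209 210 210
  211 211 208 207 210 209 209 208]]
```

```bash
python3 - <<'E'
from h import *
t=cam("top"); s=cam("scene")
print("top wing", pl(t,242,187.8,0.179), "ends",pl(t,236,183,.179),pl(t,248.3,192.5,.179))
print("scene wing", pl(s,272.3,173.3,0.166), "ends top",pl(s,264.5,167,.179),pl(s,279.3,173.3,.179))
print("scene handle ends", pl(s,238.5,161.5,.187),pl(s,257.5,150,.187))
print("scene center", (pl(s,238.5,161.5,.187)+pl(s,257.5,150,.187))/2)
for p in [(0.473,-0.0135,.137),(0.475,-.012,.18)]: print(proj(t,p),proj(s,p))
c=(.474,-.0125);a=np.radians(48.6);print("pred tap",c+.085*np.array([np.cos(a),np.sin(a)]))
# scene ring of dome top: fit via mask
f=s["frame"].astype(int);g=f.sum(2)/3
m=((g>190)).astype(np.uint8);m[:148]=0;m[200:]=0;m[:,:200]=0;m[:,295:]=0
cs,_=cv2.findContours(m,cv2.RETR_EXTERNAL,cv2.CHAIN_APPROX_NONE);k=max(cs,key=cv2.contourArea)
P=np.array([pl(s,u,v,.137)[:2] for u,v in k[:,0]]).astype(np.float32);print("scene dome top",cv2.minEnclosingCircle(P))
ms=(g<75).astype(np.uint8);ms[:180]=0;ms[242:]=0;ms[:,:105]=0;ms[:,202:]=0
cs,_=cv2.findContours(ms,cv2.RETR_EXTERNAL,cv2.CHAIN_APPROX_NONE);k=max(cs,key=cv2.contourArea)
P=np.array([pl(s,u,v,.006)[:2] for u,v in k[:,0]]).astype(np.float32);print("scene pad",cv2.minEnclosingCircle(P))
# housings in scene: top dark disc centres (approx from crop)
for u,v in [(300+158/5,140+246/5),(300+322/5,140+288/5)]: print(pl(s,u,v,.040))
E
```

```text
top wing [0.5336155  0.05059371 0.179     ] ends [0.54649121 0.06665803 0.179     ] [0.52103761 0.03376907 0.179     ]
scene wing [0.53251403 0.05560062 0.166     ] ends top [0.52204616 0.03377503 0.179     ] [0.54945626 0.07343927 0.179     ]
scene handle ends [ 0.51042796 -0.03817335  0.187     ] [0.44922355 0.01317632 0.187     ]
scene center [ 0.47982575 -0.01249851  0.187     ]
[265.83889885 211.49260105] [247.87456026 168.64432489]
[265.51948148 209.76546284] [248.44848952 156.74598002]
pred tap [0.53021151 0.05125944]
scene dome top ((0.4766901433467865, -0.011852647177875042), 0.12275450676679611)
scene pad ((0.5197904109954834, -0.300148069858551), 0.12824541330337524)
[0.43668194 0.2507137  0.04      ]
[0.47372843 0.34579561 0.04      ]
```

```bash
cat >> h.py <<'E'
def go(x,y,z,yawdeg,near=True):
    s=readout.read_state(); p=s["tcp_pos"]; r=R.from_rotvec(s["orientation"])
    a=np.radians(yawdeg); X=np.array([np.cos(a),np.sin(a),0]); Z=np.array([0,0,-1.]); 
    r2=R.from_matrix(np.array([X,np.cross(Z,X),Z]).T)
    rel=(r.inv()*r2).as_rotvec(); d=r.inv().apply(np.array([x,y,z])-p)*100
    M=r.as_matrix()
    print("t=%.1f"%s["clock"],"tcp",p.round(4),"yaw %.1f"%np.degrees(np.arctan2(M[1,0],M[0,0])),"tilt %.2f"%np.degrees(np.arccos(-M[2,2])),"q7 %.2f"%s["joints"][6],"F",s["contact_force"].round(1),"w %.4f"%s["gripper_width"])
    print("move t(cm)",d.round(2),"r",rel.round(3))
E
python3 -c "
from h import *
go(.532,.0525,.27,-40)"
```

```text
t=0.4 tcp [0.1575 0.6305 0.2221] yaw 76.0 tilt 0.02 q7 -0.05 F [ 0.1  0.1 -0.1] w 0.0853
move t(cm) [-47.    50.34  -4.77] r [0.    0.    2.024]
```

Call:
servo_tool([
  {"tz": -4.8},
  {"tx": -47, "ty": 50.3, "tz": -4.8, "rz": 2.024},
  {"tx": -47, "ty": 50.3, "tz": -4.8, "rz": 2.024},
  {"tx": -47, "ty": 50.3, "tz": -4.8, "rz": 2.024},
  {"tx": -47, "ty": 50.3, "tz": -4.8, "rz": 2.024},
  {"tx": -47, "ty": 50.3, "tz": -4.8, "rz": 2.024},
  {"tx": -47, "ty": 50.3, "tz": -4.8, "rz": 2.024},
  {"tx": -47, "ty": 50.3, "tz": -4.8, "rz": 2.024},
  {"tx": -47, "ty": 50.3, "tz": -4.8, "rz": 2.024},
  {"tx": -47, "ty": 50.3, "tz": -4.8, "rz": 2.024},
])

```text
invalid input at $.rows[0]: expected keys tx, ty, tz, rx, ry, rz, claw
```

```bash
python3 -c "
from h import *
go(.532,.0525,.27,-40)"
```

```text
t=0.4 tcp [0.1575 0.6305 0.2221] yaw 76.0 tilt 0.02 q7 -0.05 F [ 0.1  0.1 -0.1] w 0.0853
move t(cm) [-47.    50.34  -4.77] r [0.    0.    2.024]
```

Call:
servo_tool([
  {"tx": 0, "ty": 0, "tz": -4.8, "rx": 0, "ry": 0, "rz": 0, "claw": 100},
  {"tx": -47, "ty": 50.3, "tz": -4.8, "rx": 0, "ry": 0, "rz": 2.024, "claw": 100},
  {"tx": -47, "ty": 50.3, "tz": -4.8, "rx": 0, "ry": 0, "rz": 2.024, "claw": 100},
  {"tx": -47, "ty": 50.3, "tz": -4.8, "rx": 0, "ry": 0, "rz": 2.024, "claw": 100},
  {"tx": -47, "ty": 50.3, "tz": -4.8, "rx": 0, "ry": 0, "rz": 2.024, "claw": 100},
  {"tx": -47, "ty": 50.3, "tz": -4.8, "rx": 0, "ry": 0, "rz": 2.024, "claw": 100},
  {"tx": -47, "ty": 50.3, "tz": -4.8, "rx": 0, "ry": 0, "rz": 2.024, "claw": 100},
  {"tx": -47, "ty": 50.3, "tz": -4.8, "rx": 0, "ry": 0, "rz": 2.024, "claw": 100},
  {"tx": -47, "ty": 50.3, "tz": -4.8, "rx": 0, "ry": 0, "rz": 2.024, "claw": 100},
  {"tx": -47, "ty": 50.3, "tz": -4.8, "rx": 0, "ry": 0, "rz": 2.024, "claw": 100},
])

```text
clock: 1.4
tcp_pos: [0.4029, 0.2511, 0.2707]
orientation: [-3.14, 0.047, -0.001]
contact_force: [1.4, 0.5, -0.6]
gripper_width: 0.0853
```

```bash
python3 -c "
from h import *
go(.532,.0525,.27,-40)"
```

```text
t=1.4 tcp [0.4029 0.2511 0.2707] yaw -1.7 tilt 0.08 q7 -0.68 F [ 1.4  0.5 -0.6] w 0.0853
move t(cm) [13.5  19.46  0.05] r [-0.001 -0.     0.668]
```

Call:
servo_tool([
  {"tx": 13.5, "ty": 19.5, "tz": 0, "rx": 0, "ry": 0, "rz": 0.668, "claw": 100},
  {"tx": 13.5, "ty": 19.5, "tz": 0, "rx": 0, "ry": 0, "rz": 0.668, "claw": 100},
  {"tx": 13.5, "ty": 19.5, "tz": 0, "rx": 0, "ry": 0, "rz": 0.668, "claw": 100},
  {"tx": 13.5, "ty": 19.5, "tz": 0, "rx": 0, "ry": 0, "rz": 0.668, "claw": 100},
  {"tx": 13.5, "ty": 19.5, "tz": 0, "rx": 0, "ry": 0, "rz": 0.668, "claw": 100},
  {"tx": 13.5, "ty": 19.5, "tz": 0, "rx": 0, "ry": 0, "rz": 0.668, "claw": 60},
  {"tx": 13.5, "ty": 19.5, "tz": 0, "rx": 0, "ry": 0, "rz": 0.668, "claw": 60},
])

```text
clock: 2.1
tcp_pos: [0.5325, 0.0538, 0.2703]
orientation: [-2.954, 1.069, 0.0]
contact_force: [0.3, 1.3, 0.2]
gripper_width: 0.059
```

```bash
python3 -c "
from h import *
c=cam('wrist');cv2.imwrite('pics/c_wrist.png',c['frame'][:,:,::-1])
print(proj(c,(.532,.0525,.179)),proj(c,(.476,-.0115,.187)))
go(.532,.0525,.166,-40)"
```

```text
[259.99625743 191.89959037] [257.89476801 281.62749487]
t=2.1 tcp [0.532  0.0555 0.2701] yaw -39.6 tilt 0.06 q7 -0.78 F [-0.4  0.6 -0.8] w 0.0518
move t(cm) [ 0.21  0.23 10.41] r [-0.     0.001  0.007]
```

View pics/c_wrist.png

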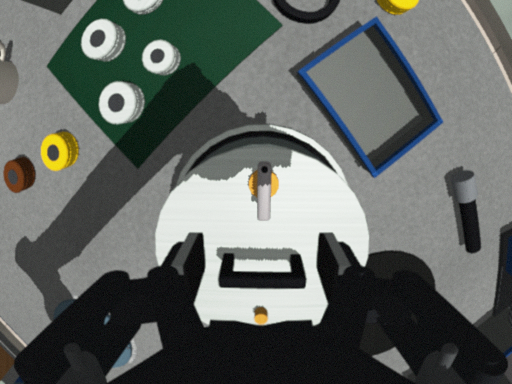

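The wrist view shows the wing at (264,165–219) and the handle bar centred near (262,270). I'll refine the positions from these pixels.

```bash
python3 -c "
from h import *
c=cam('wrist')
crop(c,200,140,330,310,4,'c_w2')
f=c['frame'].astype(int);print(f[200,252:278].sum(1)//3);print(f[212,252:278].sum(1)//3)
for q in [(264,192),(264.5,167),(264,219),(264,260)]: print(q,pl(c,*q,.179))
"
```

```text
[191 128 107 115 109 111 111 118 149 170 185 193 202 207 209 210 211 206
 190 178 186 232 237 236 235 237]
[235 234 235 234 237 234 202 151 157 178 187 194 200 205 203 206 203 196
 184 177 198 233 238 236 239 238]
(264, 192) [0.53402109 0.052097   0.179     ]
(264.5, 167) [0.5481305 0.0685722 0.179    ]
(264, 219) [0.51835344 0.03304914 0.179     ]
(264, 260) [0.49221985 0.00122285 0.179     ]
```

View pics/c_w2.png

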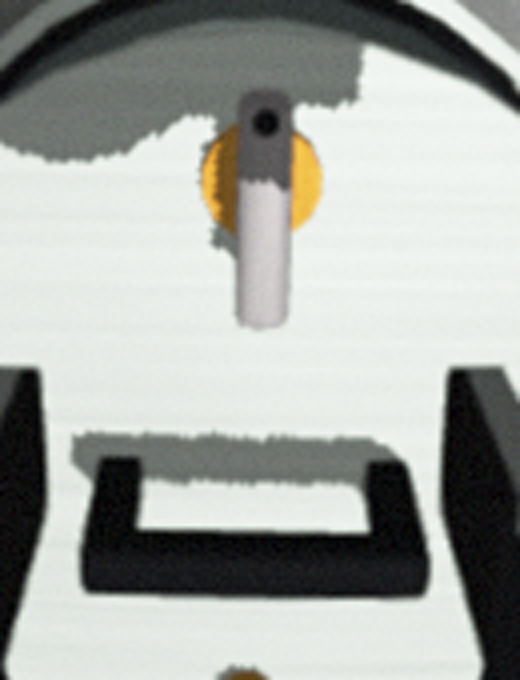

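```bash
python3 -c "
from h import *
go(.534,.052,.167,-40)"
```

```text
t=2.2 tcp [0.5317 0.0565 0.27  ] yaw -39.5 tilt 0.08 q7 -0.78 F [ 0.3 -0.   0.1] w 0.0515
move t(cm) [ 0.48  0.2  10.3 ] r [-0.     0.001  0.009]
```

Call:
servo_tool([
  {"tx": 0.5, "ty": 0.2, "tz": 4, "rx": 0, "ry": 0, "rz": 0.009, "claw": 50},
  {"tx": 0.5, "ty": 0.2, "tz": 8, "rx": 0, "ry": 0, "rz": 0.009, "claw": 50},
  {"tx": 0.5, "ty": 0.2, "tz": 10.3, "rx": 0, "ry": 0, "rz": 0.009, "claw": 50},
  {"tx": 0.5, "ty": 0.2, "tz": 10.3, "rx": 0, "ry": 0, "rz": 0.009, "claw": 50},
  {"tx": 0.5, "ty": 0.2, "tz": 10.3, "rx": 0, "ry": 0, "rz": 0.009, "claw": 50},
])

```text
clock: 2.7
tcp_pos: [0.5346, 0.0516, 0.1675]
orientation: [-2.952, 1.074, 0.001]
contact_force: [-0.0, 0.4, 1.0]
gripper_width: 0.0424
```

```bash
python3 -c "
from h import *
go(.534,.052,.167,-40)
c=cam('scene');crop(c,195,120,310,220,6,'d_s')"
```

```text
t=2.7 tcp [0.5346 0.0516 0.1675] yaw -40.0 tilt 0.03 q7 -0.69 F [-0.   0.4  1. ] w 0.0424
move t(cm) [-0.07  0.01  0.05] r [0.    0.001 0.   ]
```

View pics/d_s.png

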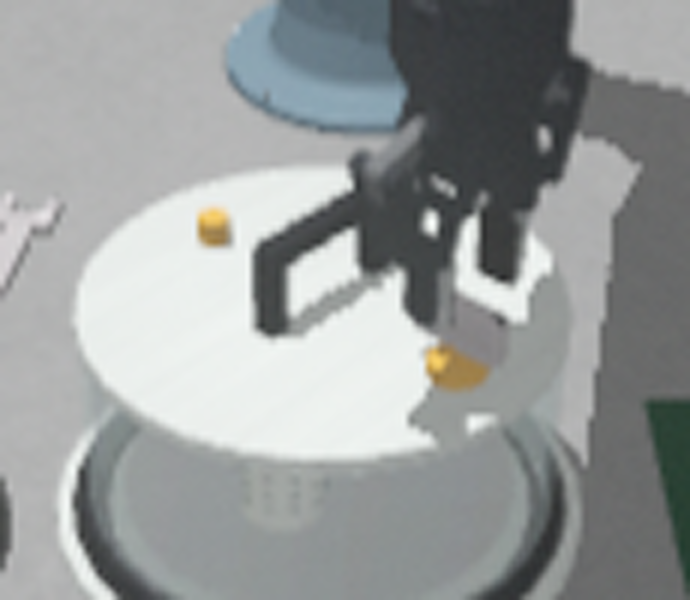

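The wing, around (272,175) in the scene view, is between the fingers. I'll close lightly.

Call:
servo_tool([
  {"tx": 0, "ty": 0, "tz": 0, "rx": 0, "ry": 0, "rz": 0, "claw": 0},
  {"tx": 0, "ty": 0, "tz": 0, "rx": 0, "ry": 0, "rz": 0, "claw": 0},
  {"tx": 0, "ty": 0, "tz": 0, "rx": 0, "ry": 0, "rz": 0, "claw": 0},
  {"tx": 0, "ty": 0, "tz": 0, "rx": 0, "ry": 0, "rz": 0, "claw": 0},
  {"tx": 0, "ty": 0, "tz": 0, "rx": 0, "ry": 0, "rz": 0, "claw": 0},
], squeeze=30)

```text
clock: 3.25
tcp_pos: [0.5355, 0.0512, 0.1689]
orientation: [-2.948, 1.077, -0.0]
contact_force: [-2.6, 1.9, 5.8]
gripper_width: 0.0096
```

Call:
servo_tool([
  {"tx": 0, "ty": 0, "tz": 0, "rx": 0, "ry": 0, "rz": -0.15, "claw": 0},
  {"tx": 0, "ty": 0, "tz": 0, "rx": 0, "ry": 0, "rz": -0.3, "claw": 0},
  {"tx": 0, "ty": 0, "tz": 0, "rx": 0, "ry": 0, "rz": -0.44, "claw": 0},
  {"tx": 0, "ty": 0, "tz": 0, "rx": 0, "ry": 0, "rz": -0.58, "claw": 0},
  {"tx": 0, "ty": 0, "tz": 0, "rx": 0, "ry": 0, "rz": -0.72, "claw": 0},
  {"tx": 0, "ty": 0, "tz": 0, "rx": 0, "ry": 0, "rz": -0.86, "claw": 0},
  {"tx": 0, "ty": 0, "tz": 0, "rx": 0, "ry": 0, "rz": -1.0, "claw": 0},
  {"tx": 0, "ty": 0, "tz": 0, "rx": 0, "ry": 0, "rz": -1.13, "claw": 0},
  {"tx": 0, "ty": 0, "tz": 0, "rx": 0, "ry": 0, "rz": -1.26, "claw": 0},
  {"tx": 0, "ty": 0, "tz": 0, "rx": 0, "ry": 0, "rz": -1.38, "claw": 0},
])

```text
clock: 4.25
tcp_pos: [0.5331, 0.0513, 0.1689]
orientation: [-2.956, -1.053, 0.005]
contact_force: [-7.9, 0.6, 10.4]
gripper_width: 0.0094
```

Call:
servo_tool([
  {"tx": 0, "ty": 0, "tz": 0, "rx": 0, "ry": 0, "rz": -0.04, "claw": 0},
  {"tx": 0, "ty": 0, "tz": 0, "rx": 0, "ry": 0, "rz": -0.06, "claw": 0},
  {"tx": 0, "ty": 0, "tz": 0, "rx": 0, "ry": 0, "rz": -0.06, "claw": 0},
])

```text
clock: 4.55
tcp_pos: [0.533, 0.0513, 0.1689]
orientation: [-2.926, -1.133, 0.005]
contact_force: [-7.9, 1.8, 10.7]
gripper_width: 0.0097
```

```bash
python3 -c "
from h import *
go(.534,.052,.167,40)
print(readout.read_state()['ft_torque'])
c=cam('top');crop(c,215,150,315,270,5,'e_t')"
```

```text
t=4.5 tcp [0.533  0.0513 0.1689] yaw 42.3 tilt 0.32 q7 0.68 F [-7.9  1.8 10.7] w 0.0097
move t(cm) [0.12 0.01 0.19] r [-0.005  0.002  0.041]
[ 0.37982048  1.77016749 -0.19904803]
```

View pics/e_t.png

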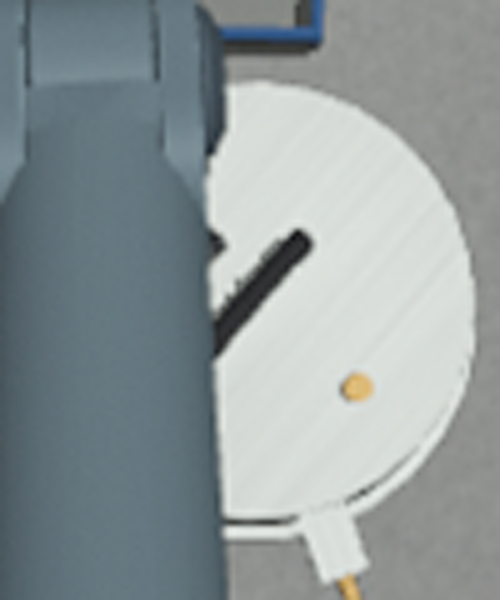

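Call:
servo_tool([
  {"tx": 0, "ty": 0, "tz": 0, "rx": 0, "ry": 0, "rz": 0.03, "claw": 50},
  {"tx": 0, "ty": 0, "tz": 0, "rx": 0, "ry": 0, "rz": 0.03, "claw": 50},
  {"tx": 0, "ty": 0, "tz": 0, "rx": 0, "ry": 0, "rz": 0.03, "claw": 50},
  {"tx": 0, "ty": 0, "tz": -4, "rx": 0, "ry": 0, "rz": 0.03, "claw": 50},
  {"tx": 0, "ty": 0, "tz": -9, "rx": 0, "ry": 0, "rz": 0.03, "claw": 50},
  {"tx": 0, "ty": 0, "tz": -11, "rx": 0, "ry": 0, "rz": 0.03, "claw": 50},
  {"tx": 0, "ty": 0, "tz": -11, "rx": 0, "ry": 0, "rz": 0.03, "claw": 50},
  {"tx": 0, "ty": 0, "tz": -11, "rx": 0, "ry": 0, "rz": 0.03, "claw": 50},
])

```text
clock: 5.4
tcp_pos: [0.535, 0.0498, 0.2772]
orientation: [2.946, 1.09, 0.001]
contact_force: [-0.5, 0.8, -0.3]
gripper_width: 0.0429
```

```bash
python3 -c "
from h import *
c=cam('wrist');crop(c,130,80,390,340,3,'f_w')
go(.477,-.012,.27,50)
go(.477,-.012,.27,-130)"
```

```text
t=5.5 tcp [0.5342 0.0498 0.2761] yaw 40.6 tilt 0.11 q7 0.60 F [-0.2  0.6 -0.5] w 0.0429
move t(cm) [-8.36  0.96  0.62] r [-0.001  0.002 -0.164]
t=5.5 tcp [0.5342 0.0498 0.2761] yaw 40.6 tilt 0.11 q7 0.60 F [-0.2  0.6 -0.5] w 0.0429
move t(cm) [-8.36  0.96  0.62] r [3.000e-03 1.000e-03 2.978e+00]
```

View pics/f_w.png

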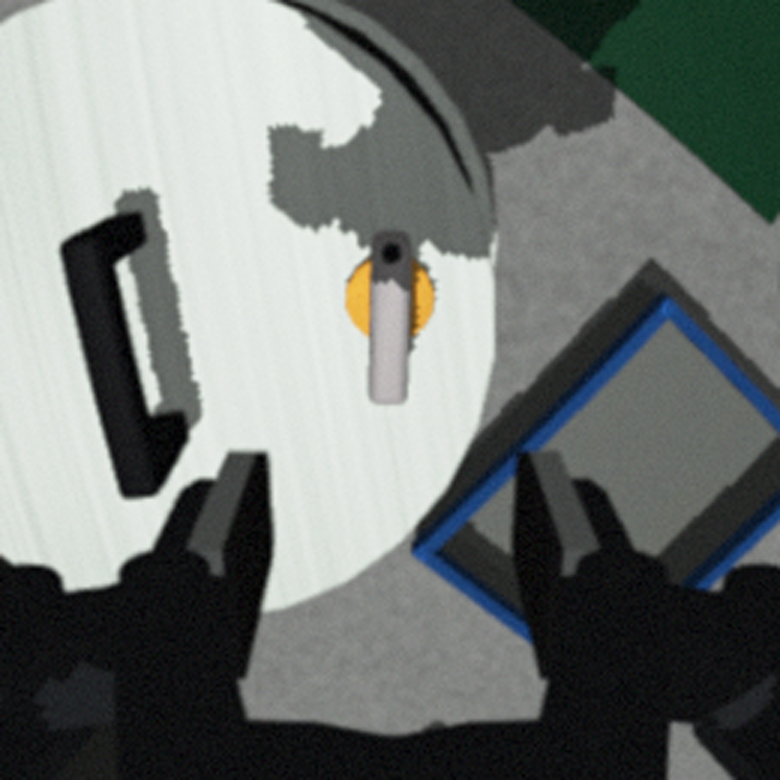

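The wing now lies along the tool's y axis, about 80° from where it started, so the tap is at its open stop. Next is the handle.

```bash
python3 -c "
from h import *
c=cam('wrist')
f=c['frame'].astype(int).sum(2)/3
m=(f<60).astype(np.uint8); m[:,:145]=0; m[:,200:]=0; m[:145]=0; m[248:]=0
n,l,st,ce=cv2.connectedComponentsWithStats(m)
print(st[1:],ce[1:])
i=1+np.argmax(st[1:,4]); ys,xs=np.where(l==i)
P=np.array([pl(c,u,v,.185)[:2] for u,v in zip(xs,ys)]).astype(np.float32)
print(cv2.minAreaRect(P))
for a,b in [((152,162),(172,244))]: p,q=pl(c,*a,.187),pl(c,*b,.187);print(p,q,np.degrees(np.arctan2(*(q-p)[1::-1])))
"
```

```text
[[ 151  151   42   96 1709]
 [ 189  240   11    8   65]] [[169.95552955 199.56290228]
 [195.13846154 244.10769231]]
((0.4807806611061096, -0.008472345769405365), (0.02656555362045765, 0.08665293455123901), 48.84476852416992)
[0.44515863 0.00815748 0.187     ] [ 0.50387654 -0.04324482  0.187     ] -41.19925637964472
```

```bash
python3 -c "
from h import *
go(.4785,-.012,.25,49)"
```

```text
t=5.5 tcp [0.5338 0.0498 0.2754] yaw 40.6 tilt 0.19 q7 0.60 F [-0.4  0.7 -0.1] w 0.0424
move t(cm) [-8.21  1.09  2.57] r [-0.002  0.003 -0.146]
```

Call:
servo_tool([
  {"tx": -4, "ty": 0.5, "tz": 0, "rx": 0, "ry": 0.003, "rz": -0.146, "claw": 50},
  {"tx": -8.2, "ty": 1.1, "tz": 1, "rx": -0.002, "ry": 0.003, "rz": -0.146, "claw": 50},
  {"tx": -8.2, "ty": 1.1, "tz": 2.6, "rx": -0.002, "ry": 0.003, "rz": -0.146, "claw": 50},
  {"tx": -8.2, "ty": 1.1, "tz": 2.6, "rx": -0.002, "ry": 0.003, "rz": -0.146, "claw": 50},
  {"tx": -8.2, "ty": 1.1, "tz": 2.6, "rx": -0.002, "ry": 0.003, "rz": -0.146, "claw": 50},
  {"tx": -8.2, "ty": 1.1, "tz": 2.6, "rx": -0.002, "ry": 0.003, "rz": -0.146, "claw": 50},
])

```text
clock: 6.1
tcp_pos: [0.4805, -0.0108, 0.2514]
orientation: [2.856, 1.305, 0.005]
contact_force: [0.1, -0.4, 0.6]
gripper_width: 0.0425
```

```bash
python3 -c "
from h import *
c=cam('wrist');crop(c,160,120,360,320,3,'g_w')
print(proj(c,(.4785,-.012,.187)))
go(.4785,-.012,.179,49)"
```

```text
[259.04270829 199.37135311]
t=6.2 tcp [ 0.4807 -0.0108  0.2516] yaw 49.1 tilt 0.24 q7 0.81 F [-0.8 -0.9 -0.6] w 0.0430
move t(cm) [-0.26 -0.11  7.26] r [ 0.003 -0.003  0.002]
```

View pics/g_w.png

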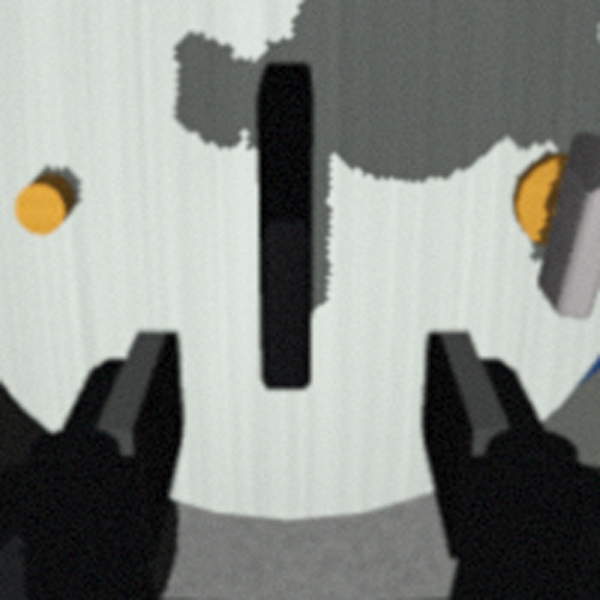

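```bash
python3 -c "
from h import *
c=cam('wrist')
print(pl(c,255.4,195.3,.187))
go(.4770,-.0125,.179,49)"
```

```text
[ 0.47451959 -0.01202519  0.187     ]
t=6.2 tcp [ 0.4807 -0.0109  0.2517] yaw 49.1 tilt 0.25 q7 0.81 F [0.6 0.6 0.2] w 0.0425
move t(cm) [-0.39 -0.2   7.27] r [ 0.003 -0.003  0.001]
```

Call:
servo_tool([
  {"tx": -0.4, "ty": -0.2, "tz": 3, "rx": 0.003, "ry": -0.003, "rz": 0, "claw": 50},
  {"tx": -0.4, "ty": -0.2, "tz": 6, "rx": 0.003, "ry": -0.003, "rz": 0, "claw": 50},
  {"tx": -0.4, "ty": -0.2, "tz": 7.2, "rx": 0.003, "ry": -0.003, "rz": 0, "claw": 50},
  {"tx": -0.4, "ty": -0.2, "tz": 7.2, "rx": 0.003, "ry": -0.003, "rz": 0, "claw": 50},
  {"tx": -0.4, "ty": -0.2, "tz": 7.2, "rx": 0.003, "ry": -0.003, "rz": 0, "claw": 0},
  {"tx": -0.4, "ty": -0.2, "tz": 7.2, "rx": 0.003, "ry": -0.003, "rz": 0, "claw": 0},
  {"tx": -0.4, "ty": -0.2, "tz": 7.2, "rx": 0.003, "ry": -0.003, "rz": 0, "claw": 0},
  {"tx": -0.4, "ty": -0.2, "tz": 7.2, "rx": 0.003, "ry": -0.003, "rz": 0, "claw": 0},
  {"tx": -0.4, "ty": -0.2, "tz": 7.2, "rx": 0.003, "ry": -0.003, "rz": 0, "claw": 0},
  {"tx": -0.4, "ty": -0.2, "tz": 7.2, "rx": 0.003, "ry": -0.003, "rz": 0, "claw": 0},
], squeeze=90)

```text
clock: 7.2
tcp_pos: [0.4761, -0.0134, 0.1795]
orientation: [-2.858, -1.302, -0.0]
contact_force: [0.2, 0.2, 0.2]
gripper_width: 0.0001
```

```bash
python3 -c "
from h import *
go(.5185,-.2995,.179,49)"
```

```text
t=7.2 tcp [ 0.4761 -0.0134  0.1795] yaw 49.0 tilt 0.04 q7 0.85 F [0.2 0.2 0.2] w 0.0001
move t(cm) [-18.81  21.97   0.03] r [-0.001 -0.    -0.   ]
```

The fingers closed on nothing, so I'll look again.

```bash
python3 -c "
from h import *
c=cam('wrist');crop(c,160,120,360,320,3,'h_w')
c=cam('scene');crop(c,195,110,310,220,6,'h_s')"
```

```text
(no output)
```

View pics/h_w.png

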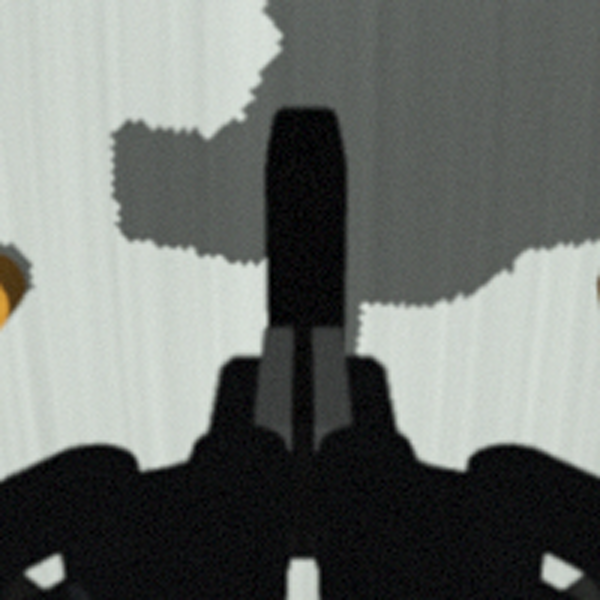

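View pics/h_s.png

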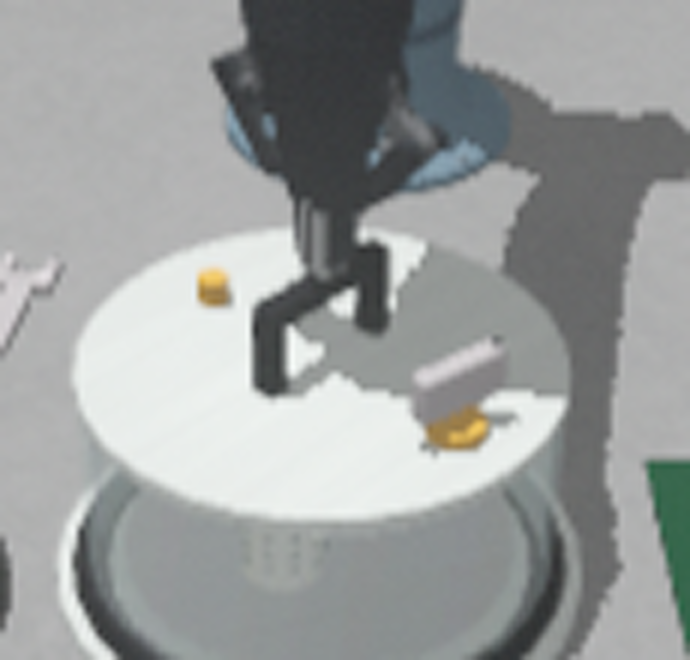

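```bash
python3 -c "
from h import *
print({k:getattr(robot,k) for k in dir(robot) if not k.startswith('_')})
c=cam('scene')
for z in (.16,.17,.18,.187,.19,.2): print(z,proj(c,(.4761,-.0134,z)))
w=cam('wrist')
for z in (.14,.1605,.18,.2): print(z,proj(w,(.4761,-.0134,z)))
print(w['origin'],readout.read_state())
"
```

```text
{'PlanningError': <class 'station.PlanningError'>, 'tcp_to_tips': 0.019}
0.16 [247.90728247 162.75622198]
0.17 [247.92464025 159.8699128 ]
0.18 [247.94221431 156.94763945]
0.187 [247.95464702 154.88028787]
0.19 [247.96000873 153.98872551]
0.2 [247.97802766 150.99247752]
0.14 [262.59014422 211.98739884]
0.1605 [262.81637027 223.36196307]
0.18 [263.07724644 236.58433727]
0.2 [263.40596659 253.41170161]
[0.42228622 0.03152979 0.33116462] {'clock': 7.4, 'joints': array([-0.53130154,  0.09864105,  0.50165346,  2.06722219, -0.05718304,
        0.9892846 ,  0.85478673]), 'joint_velocities': array([ 0.00028141,  0.00066897, -0.00124016, -0.00085499,  0.00054503,
       -0.00121703, -0.000414  ]), 'joint_torque': array([ 1.83241500e-03, -2.37840325e+01,  1.26994852e+00, -2.27360469e+01,
        8.68519361e-03,  3.81035949e-03, -5.77544711e-05]), 'tcp_pos': array([ 0.47595532, -0.01344908,  0.179254  ]), 'orientation': array([-2.85826540e+00, -1.30225428e+00,  7.92231236e-04]), 'contact_force': array([ 0.38374167, -0.28917478,  0.43543359]), 'ft_torque': array([-0.01165711,  0.03052692,  0.07233228]), 'gripper_width': 2.2724640638558497e-05}
```

```bash
python3 -c "
from h import *
w=cam('wrist')
s=readout.read_state(); r=R.from_rotvec(s['orientation'])
print('cam in tool',r.inv().apply(w['origin']-s['tcp_pos']))
for d in (.14,.153,.165,.17): print(d, r.inv().apply(w['origin']+d*ray(w,261.5,230.7)-s['tcp_pos']))
s0=cam('scene');cv2.imwrite('pics/i.png',cv2.resize(s0['frame'][120:185,220:285,::-1],None,fx=9,fy=9,interpolation=cv2.INTER_NEAREST))
"
```

```text
cam in tool [-0.00131519 -0.07010375 -0.15184952]
0.14 [-0.00084124 -0.01362899 -0.02374653]
0.153 [-0.00079723 -0.0083849  -0.01185125]
0.165 [-0.0007566  -0.00354421 -0.000871  ]
0.17 [-0.00073968 -0.00152725  0.00370411]
```

View pics/i.png

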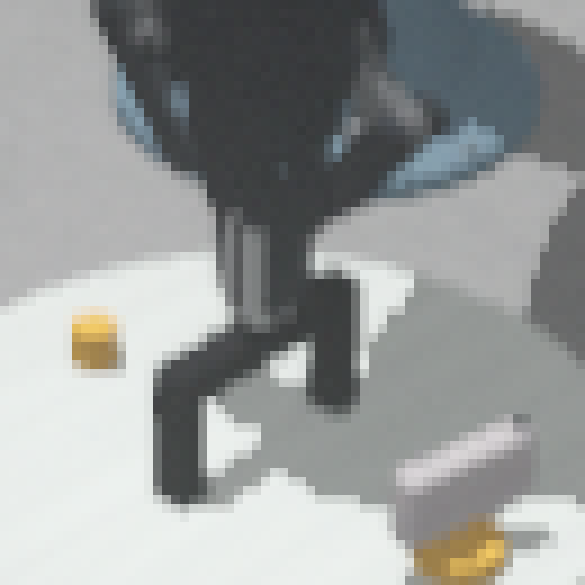

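The shut fingertips are just above the bar, at (248,156) in the scene view. They end about level with the TCP rather than 19 mm ahead of it. I'll open, go 22 mm lower and close again.

Call:
servo_tool([
  {"tx": 0, "ty": 0, "tz": -1, "rx": 0, "ry": 0, "rz": 0, "claw": 50},
  {"tx": 0, "ty": 0, "tz": -1, "rx": 0, "ry": 0, "rz": 0, "claw": 50},
  {"tx": 0, "ty": 0, "tz": -1, "rx": 0, "ry": 0, "rz": 0, "claw": 50},
  {"tx": 0, "ty": 0, "tz": -1, "rx": 0, "ry": 0, "rz": 0, "claw": 50},
  {"tx": 0, "ty": 0, "tz": 0.5, "rx": 0, "ry": 0, "rz": 0, "claw": 50},
  {"tx": 0, "ty": 0, "tz": 1.5, "rx": 0, "ry": 0, "rz": 0, "claw": 50},
  {"tx": 0, "ty": 0, "tz": 2.2, "rx": 0, "ry": 0, "rz": 0, "claw": 50},
  {"tx": 0, "ty": 0, "tz": 2.2, "rx": 0, "ry": 0, "rz": 0, "claw": 50},
])

```text
clock: 8.3
tcp_pos: [0.4747, -0.0135, 0.1559]
orientation: [-2.858, -1.302, 0.006]
contact_force: [-0.2, -0.5, -0.5]
gripper_width: 0.0426
```

```bash
python3 -c "
from h import *
s0=cam('scene');cv2.imwrite('pics/j.png',cv2.resize(s0['frame'][120:185,220:285,::-1],None,fx=9,fy=9,interpolation=cv2.INTER_NEAREST))
c=cam('wrist');crop(c,160,120,360,320,3,'j_w')
go(.477,-.013,.16,49)
"
```

```text
t=8.4 tcp [ 0.4759 -0.0135  0.1571] yaw 49.0 tilt 0.07 q7 0.87 F [-0.3 -0.3  0.9] w 0.0428
move t(cm) [ 0.11  0.05 -0.29] r [-0.001  0.001 -0.   ]
```

View pics/j.png

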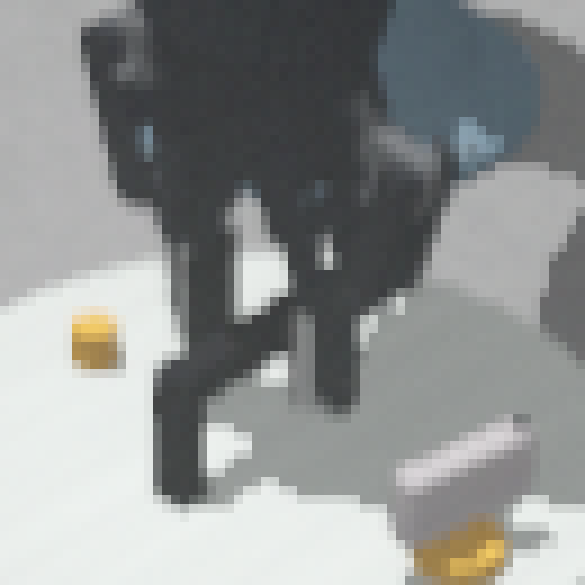

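View pics/j_w.png

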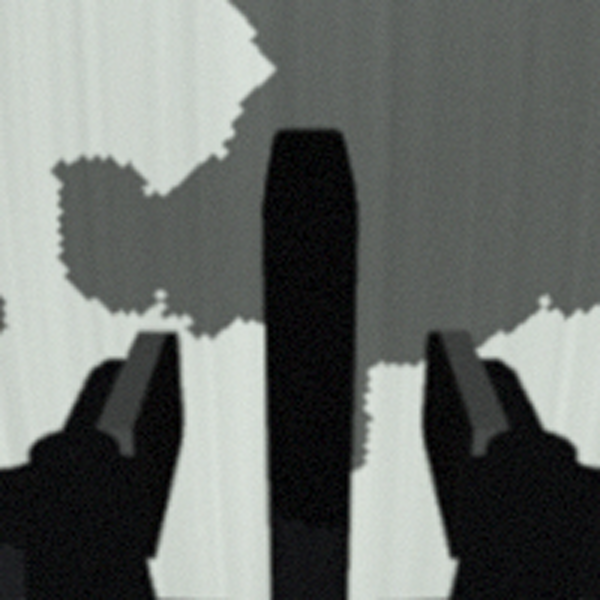

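The fingers now straddle the bar, so I'll close firmly.

Call:
servo_tool([
  {"tx": 0, "ty": 0, "tz": 0, "rx": 0, "ry": 0, "rz": 0, "claw": 0},
  {"tx": 0, "ty": 0, "tz": 0, "rx": 0, "ry": 0, "rz": 0, "claw": 0},
  {"tx": 0, "ty": 0, "tz": 0, "rx": 0, "ry": 0, "rz": 0, "claw": 0},
  {"tx": 0, "ty": 0, "tz": 0, "rx": 0, "ry": 0, "rz": 0, "claw": 0},
  {"tx": 0, "ty": 0, "tz": 0, "rx": 0, "ry": 0, "rz": 0, "claw": 0},
  {"tx": 0, "ty": 0, "tz": 0, "rx": 0, "ry": 0, "rz": 0, "claw": 0},
], squeeze=100)

```text
clock: 9.0
tcp_pos: [0.4767, -0.0131, 0.158]
orientation: [-2.858, -1.303, -0.002]
contact_force: [-0.2, 1.0, 5.8]
gripper_width: 0.0116
```

```bash
python3 -c "
from h import *
s0=cam('scene');cv2.imwrite('pics/k.png',cv2.resize(s0['frame'][120:185,220:285,::-1],None,fx=9,fy=9,interpolation=cv2.INTER_NEAREST))
go(.477,-.013,.16,49)
"
```

```text
t=9.1 tcp [ 0.4767 -0.0131  0.1581] yaw 49.0 tilt 0.07 q7 0.87 F [0.4 1.4 5. ] w 0.0119
move t(cm) [ 0.03  0.01 -0.19] r [-0.    -0.001  0.   ]
```

View pics/k.png

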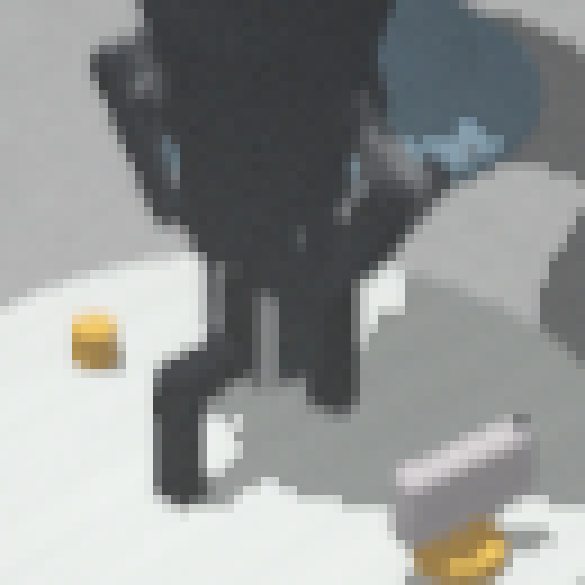

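Call:
servo_tool([
  {"tx": 0, "ty": 0, "tz": -0.5, "rx": 0, "ry": 0, "rz": 0, "claw": 0},
  {"tx": 0, "ty": 0, "tz": -1, "rx": 0, "ry": 0, "rz": 0, "claw": 0},
  {"tx": 0, "ty": 0, "tz": -2, "rx": 0, "ry": 0, "rz": 0, "claw": 0},
  {"tx": 0, "ty": 0, "tz": -3.5, "rx": 0, "ry": 0, "rz": 0, "claw": 0},
  {"tx": 0, "ty": 0, "tz": -5, "rx": 0, "ry": 0, "rz": 0, "claw": 0},
  {"tx": 0, "ty": 0, "tz": -7, "rx": 0, "ry": 0, "rz": 0, "claw": 0},
  {"tx": 0, "ty": 0, "tz": -9, "rx": 0, "ry": 0, "rz": 0, "claw": 0},
  {"tx": 0, "ty": 0, "tz": -10, "rx": 0, "ry": 0, "rz": 0, "claw": 0},
  {"tx": 0, "ty": 0, "tz": -10, "rx": 0, "ry": 0, "rz": 0, "claw": 0},
  {"tx": 0, "ty": 0, "tz": -10, "rx": 0, "ry": 0, "rz": 0, "claw": 0},
])

```text
clock: 10.05
tcp_pos: [0.4752, -0.0135, 0.2564]
orientation: [-2.858, -1.302, 0.003]
contact_force: [-0.3, 0.4, -8.2]
gripper_width: 0.0116
```

```bash
python3 -c "
from h import *
s0=cam('scene');crop(s0,100,90,320,260,3.6,'l')
go(.5185,-.2997,.258,49)
print(readout.read_state()['joints'].round(2))
"
```

```text
t=10.1 tcp [ 0.4747 -0.0135  0.2559] yaw 49.0 tilt 0.21 q7 0.80 F [-0.5  0.2 -8.4] w 0.0116
move t(cm) [-18.72  22.08  -0.23] r [-0.003  0.002 -0.   ]
[-0.55  0.    0.5   1.98 -0.    1.16  0.8 ]
```

View pics/l.png

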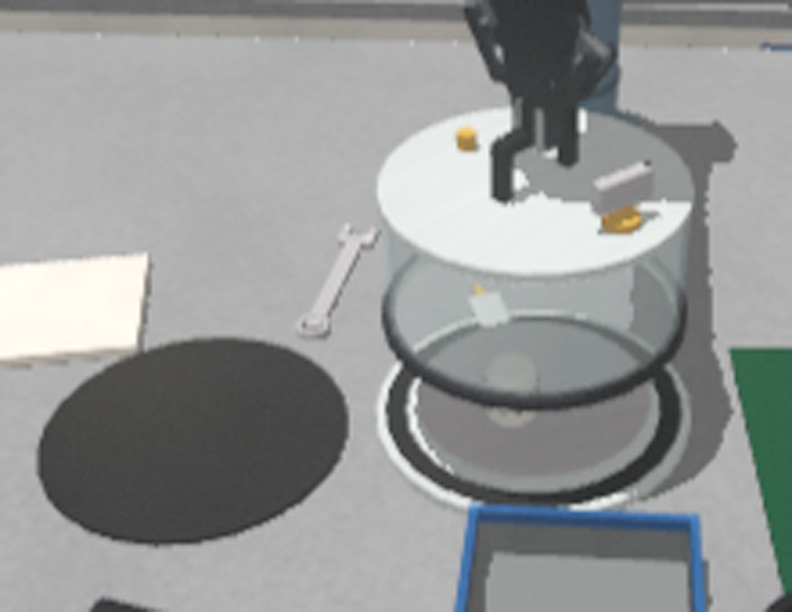

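The dome is lifted upright and clear of the canister. I'll carry it to the pad.

Call:
servo_tool([
  {"tx": -1, "ty": 1.2, "tz": -0.2, "rx": 0, "ry": 0, "rz": 0, "claw": 0},
  {"tx": -3, "ty": 3.6, "tz": -0.2, "rx": 0, "ry": 0, "rz": 0, "claw": 0},
  {"tx": -5.5, "ty": 6.5, "tz": -0.2, "rx": 0, "ry": 0, "rz": 0, "claw": 0},
  {"tx": -8, "ty": 9.5, "tz": -0.2, "rx": 0, "ry": 0, "rz": 0, "claw": 0},
  {"tx": -10.5, "ty": 12.5, "tz": -0.2, "rx": 0, "ry": 0, "rz": 0, "claw": 0},
  {"tx": -13, "ty": 15.5, "tz": -0.2, "rx": 0, "ry": 0, "rz": 0, "claw": 0},
  {"tx": -15.5, "ty": 18.5, "tz": -0.2, "rx": 0, "ry": 0, "rz": 0, "claw": 0},
  {"tx": -17.5, "ty": 20.5, "tz": -0.2, "rx": 0, "ry": 0, "rz": 0, "claw": 0},
  {"tx": -18.4, "ty": 21.7, "tz": -0.2, "rx": 0, "ry": 0, "rz": 0, "claw": 0},
  {"tx": -18.7, "ty": 22.1, "tz": -0.2, "rx": 0, "ry": 0, "rz": 0, "claw": 0},
])

```text
clock: 11.1
tcp_pos: [0.5187, -0.302, 0.2574]
orientation: [-2.861, -1.297, 0.007]
contact_force: [0.0, -0.5, -7.5]
gripper_width: 0.0114
```

Call:
servo_tool([
  {"tx": 0, "ty": 0, "tz": 0, "rx": 0, "ry": 0, "rz": 0, "claw": 0},
  {"tx": 0, "ty": 0, "tz": 0, "rx": 0, "ry": 0, "rz": 0, "claw": 0},
  {"tx": 0, "ty": 0, "tz": 2, "rx": 0, "ry": 0, "rz": 0, "claw": 0},
  {"tx": 0, "ty": 0, "tz": 4, "rx": 0, "ry": 0, "rz": 0, "claw": 0},
  {"tx": 0, "ty": 0, "tz": 6, "rx": 0, "ry": 0, "rz": 0, "claw": 0},
  {"tx": 0, "ty": 0, "tz": 7.5, "rx": 0, "ry": 0, "rz": 0, "claw": 0},
  {"tx": 0, "ty": 0, "tz": 8.5, "rx": 0, "ry": 0, "rz": 0, "claw": 0},
  {"tx": 0, "ty": 0, "tz": 8.5, "rx": 0, "ry": 0, "rz": 0, "claw": 0},
  {"tx": 0, "ty": 0, "tz": 8.5, "rx": 0, "ry": 0, "rz": 0, "claw": 0},
])

```text
clock: 12.0
tcp_pos: [0.5206, -0.2995, 0.1746]
orientation: [2.859, 1.303, 0.0]
contact_force: [0.3, 0.6, -6.6]
gripper_width: 0.0114
```

```bash
python3 -c "
from h import *
s0=cam('scene');crop(s0,100,90,320,260,3.6,'m')
t0=cam('top');crop(t0,200,100,420,280,3.4,'mt')
go(.5185,-.2997,.152,49)
print(readout.read_state()['joints'].round(2))
"
```

```text
t=12.1 tcp [ 0.5211 -0.3002  0.1755] yaw 49.0 tilt 0.12 q7 1.55 F [-0.1 -0.8 -7.3] w 0.0119
move t(cm) [-0.13 -0.23  2.35] r [ 0.002 -0.001 -0.   ]
[-0.1   0.4   0.69  1.79 -0.29  1.05  1.55]
```

View pics/m.png

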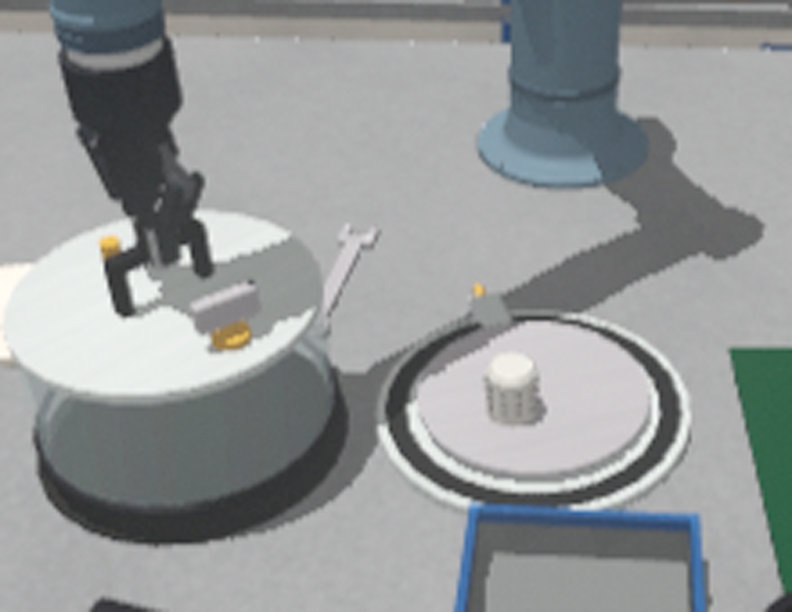

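View pics/mt.png

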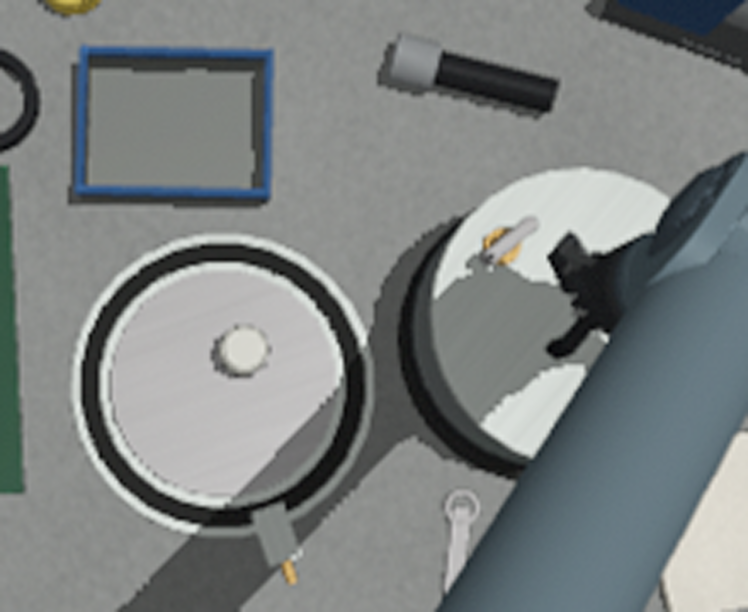

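Call:
servo_tool([
  {"tx": -0.1, "ty": -0.2, "tz": 0.6, "rx": 0, "ry": 0, "rz": 0, "claw": 0},
  {"tx": -0.1, "ty": -0.2, "tz": 1.2, "rx": 0, "ry": 0, "rz": 0, "claw": 0},
  {"tx": -0.1, "ty": -0.2, "tz": 1.5, "rx": 0, "ry": 0, "rz": 0, "claw": 0},
  {"tx": -0.1, "ty": -0.2, "tz": 1.7, "rx": 0, "ry": 0, "rz": 0, "claw": 0},
  {"tx": -0.1, "ty": -0.2, "tz": 1.9, "rx": 0, "ry": 0, "rz": 0, "claw": 0},
  {"tx": -0.1, "ty": -0.2, "tz": 2.0, "rx": 0, "ry": 0, "rz": 0, "claw": 0},
])

```text
clock: 12.7
tcp_pos: [0.5179, -0.299, 0.1539]
orientation: [-2.858, -1.302, 0.001]
contact_force: [-0.6, 0.5, -8.1]
gripper_width: 0.0121
```

Call:
servo_tool([
  {"tx": 0, "ty": 0, "tz": 0.1, "rx": 0, "ry": 0, "rz": 0, "claw": 0},
  {"tx": 0, "ty": 0, "tz": 0.2, "rx": 0, "ry": 0, "rz": 0, "claw": 0},
  {"tx": 0, "ty": 0, "tz": 0.3, "rx": 0, "ry": 0, "rz": 0, "claw": 0},
  {"tx": 0, "ty": 0, "tz": 0.4, "rx": 0, "ry": 0, "rz": 0, "claw": 0},
])

```text
clock: 13.1
tcp_pos: [0.5176, -0.2993, 0.1521]
orientation: [-2.857, -1.301, 0.0]
contact_force: [-6.3, 3.5, 8.0]
gripper_width: 0.0116
```

The dome touched down on the pad at the expected height. I'll release and rise.

Call:
servo_tool([
  {"tx": 0, "ty": 0, "tz": -0.2, "rx": 0, "ry": 0, "rz": 0, "claw": 50},
  {"tx": 0, "ty": 0, "tz": -0.2, "rx": 0, "ry": 0, "rz": 0, "claw": 50},
  {"tx": 0, "ty": 0, "tz": -0.2, "rx": 0, "ry": 0, "rz": 0, "claw": 50},
  {"tx": 0, "ty": 0, "tz": -2, "rx": 0, "ry": 0, "rz": 0, "claw": 50},
  {"tx": 0, "ty": 0, "tz": -5, "rx": 0, "ry": 0, "rz": 0, "claw": 50},
  {"tx": 0, "ty": 0, "tz": -9, "rx": 0, "ry": 0, "rz": 0, "claw": 70},
  {"tx": 0, "ty": 0, "tz": -9, "rx": 0, "ry": 0, "rz": 0, "claw": 70},
  {"tx": 0, "ty": 0, "tz": -9, "rx": 0, "ry": 0, "rz": 0, "claw": 70},
])

```text
clock: 13.9
tcp_pos: [0.5192, -0.2998, 0.2419]
orientation: [2.857, 1.302, 0.004]
contact_force: [0.6, -0.1, -1.6]
gripper_width: 0.0599
```

```bash
python3 - <<'E'
from m1 import *
t=cam("top"); s=cam("scene")
crop(t,200,130,420,270,3.4,"n_t"); crop(s,90,100,420,300,2.4,"n_s")
f=t["frame"].astype(int);g=f.sum(2)/3
sat=cv2.cvtColor(t["frame"],cv2.COLOR_RGB2HSV)[:,:,1]
print(g[200:210:3,255:285].astype(int))
# base outer ring / dark groove: dark annulus between rim
m=inbox(g<70,215,160,315,262)
cs,_=cv2.findContours(m.astype(np.uint8),cv2.RETR_EXTERNAL,cv2.CHAIN_APPROX_NONE)
k=max(cs,key=cv2.contourArea)
P=np.array([pl(t,u,v,.012)[:2] for u,v in k[:,0]]).astype(np.float32)
print("groove outer",cv2.minEnclosingCircle(P),cv2.fitEllipse(P))
E
```

```text
[[184 184 185 184 184 185 186 172  94 103 135 186 216 211 210 211 211 211
  211 211 212 210 197 182 191 191 189 189 188 189]
 [185 184 185 185 184 185 173  98  87 108 178 190 213 211 211 211 211 211
  211 212 211 214 210 164 148 191 189 191 191 191]
 [184 185 185 186 186 187 184 152 104 102 107 140 175 205 215 212 212 212
  212 214 210 187 164 171 191 189 188 189 190 191]
 [187 186 186 185 186 186 187 182 161 152 101 104 102 103 118 137 137 137
  135 143 171 185 192 191 191 191 191 192 192 192]]
groove outer ((0.4775609076023102, -0.012823613360524178), 0.12742258608341217) ((0.4781598448753357, -0.012828264385461807), (0.2477826476097107, 0.25155937671661377), 9.267279624938965)
```

View pics/n_t.png

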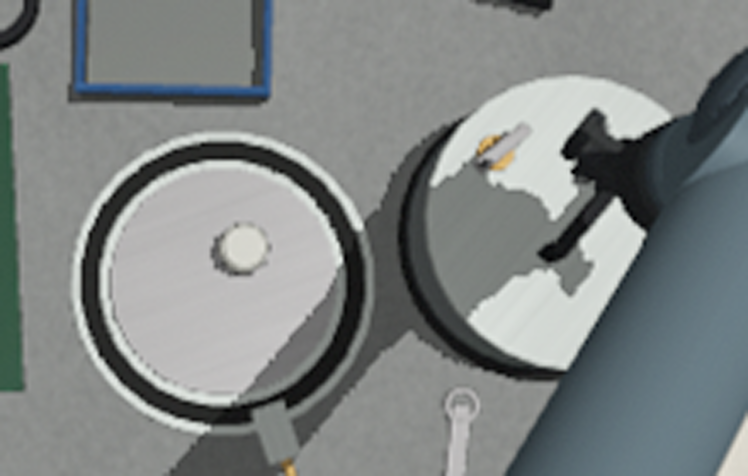

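View pics/n_s.png

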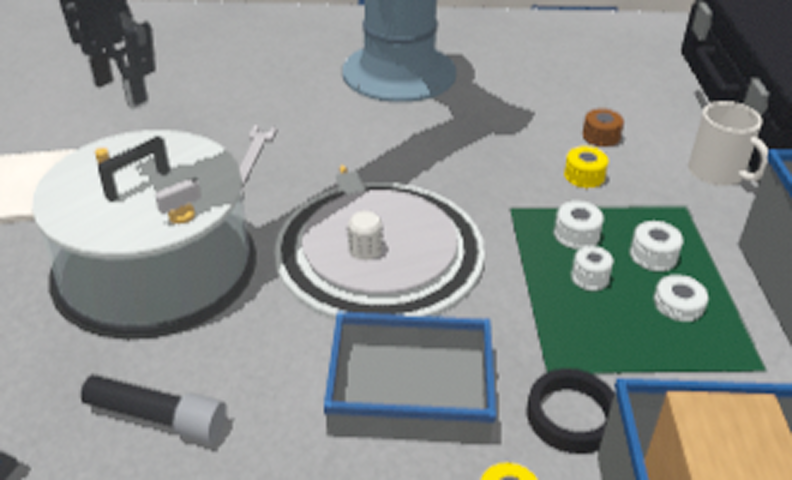

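The dome stands upright on the pad. Canister: top centre at about (271.8,202.6) in the top view. Next I'll locate it from both views.

```bash
python3 - <<'E'
from m1 import *
t=cam("top"); s=cam("scene")
g=t["frame"].astype(int).sum(2)/3
m=inbox(g>200,258,190,285,215)
for c in blobs(m,30):
    P=np.array([pl(t,u,v,.076)[:2] for u,v in c[:,0]]).astype(np.float32); print(cv2.minEnclosingCircle(P), c[:,0].mean(0))
gs=s["frame"].astype(int).sum(2)/3
print("scene top",pl(s,90+365/2.4,100+222/2.4,.076))
# plate in scene
go(.5185,-.2997,.3,49)
print(pl(s,90+381/2.4,100+242/2.4,.026))
E
```

```text
((0.5042216777801514, -0.03115130588412285), 0.016033940017223358) [271.6 202. ]
scene top [ 0.50943442 -0.0289305   0.076     ]
t=14.1 tcp [ 0.5172 -0.2983  0.2386] yaw 49.0 tilt 0.20 q7 1.51 F [ 0.6  0.7 -0.9] w 0.0600
move t(cm) [-0.02  0.17 -6.14] r [-0.003  0.001  0.   ]
[ 0.48820327 -0.00966588  0.026     ]
```

```bash
python3 - <<'E'
from m1 import *
s=cam("scene")
for k in (.025,.03):
  for z in (.15,.16,.17): print(k,z,proj(s,(.4759+k*.656,-.0135+k*.755,z)), proj(s,(.4759-k*.656,-.0135-k*.755,z)))
go(.505,-.03,.22,49)
E
```

```text
0.025 0.15 [254.23368716 169.03247967] [241.64548937 162.18929358]
0.025 0.16 [254.29059829 166.16573541] [241.62448495 159.35454657]
0.025 0.17 [254.34822339 163.26302719] [241.60322384 156.4851551 ]
0.03 0.15 [255.52884287 169.73655119] [240.42189627 161.52412487]
0.03 0.16 [255.59399897 166.86663773] [240.39353306 158.69260351]
0.03 0.17 [255.65997464 163.96062488] [240.36482411 155.82656622]
t=14.2 tcp [ 0.5172 -0.2984  0.2386] yaw 49.0 tilt 0.20 q7 1.51 F [ 0.2 -1.   0.3] w 0.0599
move t(cm) [ 19.46 -18.52   1.9 ] r [-0.003  0.001 -0.   ]
```

Call:
servo_tool([
  {"tx": 4, "ty": -3.8, "tz": 0, "rx": 0, "ry": 0, "rz": 0, "claw": 85},
  {"tx": 8, "ty": -7.6, "tz": 0, "rx": 0, "ry": 0, "rz": 0, "claw": 85},
  {"tx": 12, "ty": -11.4, "tz": 0, "rx": 0, "ry": 0, "rz": 0, "claw": 85},
  {"tx": 16, "ty": -15, "tz": 0, "rx": 0, "ry": 0, "rz": 0, "claw": 85},
  {"tx": 19.5, "ty": -18.5, "tz": 2, "rx": -0.003, "ry": 0, "rz": 0, "claw": 85},
  {"tx": 19.5, "ty": -18.5, "tz": 6, "rx": -0.003, "ry": 0, "rz": 0, "claw": 85},
  {"tx": 19.5, "ty": -18.5, "tz": 8, "rx": -0.003, "ry": 0, "rz": 0, "claw": 85},
  {"tx": 19.5, "ty": -18.5, "tz": 8, "rx": -0.003, "ry": 0, "rz": 0, "claw": 85},
  {"tx": 19.5, "ty": -18.5, "tz": 8, "rx": -0.003, "ry": 0, "rz": 0, "claw": 85},
])

```text
clock: 15.05
tcp_pos: [0.506, -0.0312, 0.16]
orientation: [2.857, 1.3, -0.001]
contact_force: [-0.6, 0.2, 0.3]
gripper_width: 0.0725
```

```bash
python3 - <<'E'
from m1 import *
w=cam("wrist"); cv2.imwrite("pics/o.png",w["frame"][:,:,::-1])
print(proj(w,(.505,-.03,.076)))
go(.505,-.03,.035,49)
E
```

```text
[262.61123485 191.17561531]
t=15.1 tcp [ 0.507  -0.0316  0.1611] yaw 48.9 tilt 0.21 q7 0.96 F [ 0.3  0.2 -0.2] w 0.0727
move t(cm) [-1.000e-02 -3.100e-01  1.261e+01] r [ 0.004 -0.    -0.002]
```

View pics/o.png

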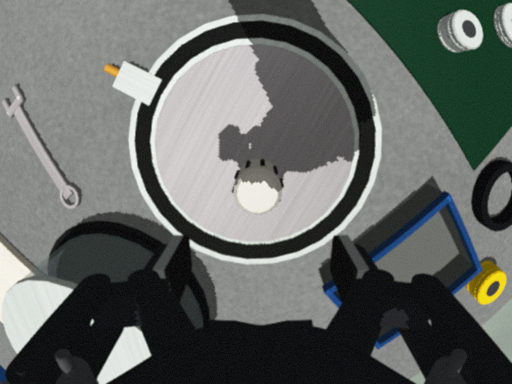

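The canister is central between the jaws, with its top at (258,193). I'll lower and grasp.

Call:
servo_tool([
  {"tx": -0.2, "ty": -0.3, "tz": 4, "rx": 0.003, "ry": 0, "rz": 0, "claw": 85},
  {"tx": -0.2, "ty": -0.3, "tz": 8, "rx": 0.003, "ry": 0, "rz": 0, "claw": 85},
  {"tx": -0.2, "ty": -0.3, "tz": 11, "rx": 0.003, "ry": 0, "rz": 0, "claw": 85},
  {"tx": -0.2, "ty": -0.3, "tz": 12, "rx": 0.003, "ry": 0, "rz": 0, "claw": 85},
  {"tx": -0.2, "ty": -0.3, "tz": 12.5, "rx": 0.003, "ry": 0, "rz": 0, "claw": 85},
  {"tx": -0.2, "ty": -0.3, "tz": 12.5, "rx": 0.003, "ry": 0, "rz": 0, "claw": 85},
])

```text
clock: 15.7
tcp_pos: [0.5044, -0.0307, 0.0364]
orientation: [2.859, 1.301, 0.003]
contact_force: [-0.4, -0.4, -0.1]
gripper_width: 0.0727
```

```bash
python3 - <<'E'
from m1 import *
s=cam("scene"); crop(s,200,130,300,230,6,"p")
go(.505,-.03,.035,49)
E
```

```text
t=15.8 tcp [ 0.5047 -0.0306  0.0368] yaw 49.0 tilt 0.15 q7 1.10 F [-0.3  0.3  0.9] w 0.0727
move t(cm) [ 0.06 -0.02  0.18] r [ 0.002 -0.002 -0.001]
```

View pics/p.png

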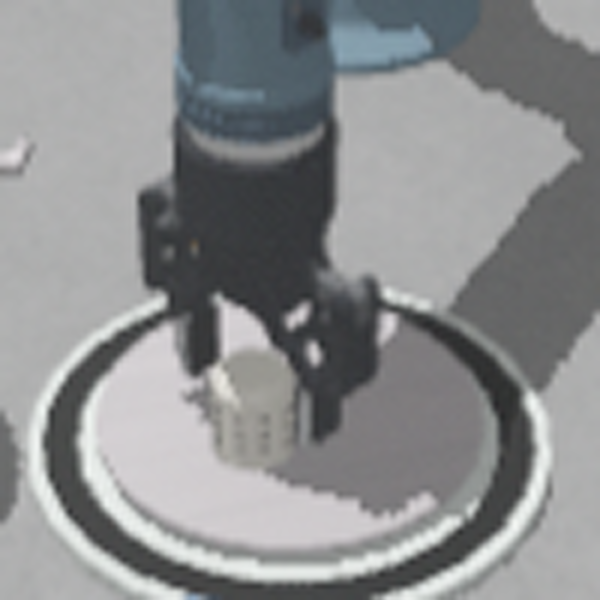

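Call:
servo_tool([
  {"tx": 0, "ty": 0, "tz": 0.5, "rx": 0.002, "ry": -0.002, "rz": 0, "claw": 85},
  {"tx": 0, "ty": 0, "tz": 0.5, "rx": 0.002, "ry": -0.002, "rz": 0, "claw": 30},
  {"tx": 0, "ty": 0, "tz": 0.5, "rx": 0.002, "ry": -0.002, "rz": 0, "claw": 30},
  {"tx": 0, "ty": 0, "tz": 0.5, "rx": 0.002, "ry": -0.002, "rz": 0, "claw": 30},
  {"tx": 0, "ty": 0, "tz": 0.5, "rx": 0.002, "ry": -0.002, "rz": 0, "claw": 30},
  {"tx": 0, "ty": 0, "tz": 0.5, "rx": 0.002, "ry": -0.002, "rz": 0, "claw": 30},
  {"tx": 0, "ty": 0, "tz": 0.5, "rx": 0.002, "ry": -0.002, "rz": 0, "claw": 30},
], squeeze=40)

```text
clock: 16.45
tcp_pos: [0.5034, -0.0302, 0.0309]
orientation: [-2.858, -1.302, 0.003]
contact_force: [-0.9, -1.2, 5.6]
gripper_width: 0.0411
```

```bash
python3 - <<'E'
from m1 import *
go(.707,.031,.13,49)
E
```

```text
t=16.4 tcp [ 0.5034 -0.0302  0.0309] yaw 49.0 tilt 0.15 q7 1.11 F [-0.9 -1.2  5.6] w 0.0411
move t(cm) [17.97 11.32 -9.96] r [-0.002  0.001 -0.   ]
```

Call:
servo_tool([
  {"tx": 0, "ty": 0, "tz": -4, "rx": 0, "ry": 0, "rz": 0, "claw": 30},
  {"tx": 0, "ty": 0, "tz": -8, "rx": 0, "ry": 0, "rz": 0, "claw": 30},
  {"tx": 4, "ty": 2.5, "tz": -10, "rx": 0, "ry": 0, "rz": 0, "claw": 30},
  {"tx": 8, "ty": 5, "tz": -10, "rx": 0, "ry": 0, "rz": 0, "claw": 30},
  {"tx": 12, "ty": 7.5, "tz": -10, "rx": 0, "ry": 0, "rz": 0, "claw": 30},
  {"tx": 15.5, "ty": 9.7, "tz": -10, "rx": 0, "ry": 0, "rz": 0, "claw": 30},
  {"tx": 18, "ty": 11.3, "tz": -10, "rx": 0, "ry": 0, "rz": 0, "claw": 30},
  {"tx": 18, "ty": 11.3, "tz": -10, "rx": 0, "ry": 0, "rz": 0, "claw": 30},
  {"tx": 18, "ty": 11.3, "tz": -10, "rx": 0, "ry": 0, "rz": 0, "claw": 30},
])

```text
clock: 17.35
tcp_pos: [0.7058, 0.0318, 0.1279]
orientation: [-2.856, -1.303, 0.009]
contact_force: [-0.4, 0.1, -0.9]
gripper_width: 0.041
```

```bash
python3 - <<'E'
from m1 import *
go(.707,.031,.013,49)
s=cam("scene"); crop(s,190,110,330,300,4,"q")
E
```

```text
t=17.4 tcp [0.7058 0.0318 0.1279] yaw 49.0 tilt 0.35 q7 0.99 F [-0.4  0.1 -0.9] w 0.0410
move t(cm) [ 0.07  0.19 11.49] r [-0.004  0.005  0.001]
```

View pics/q.png

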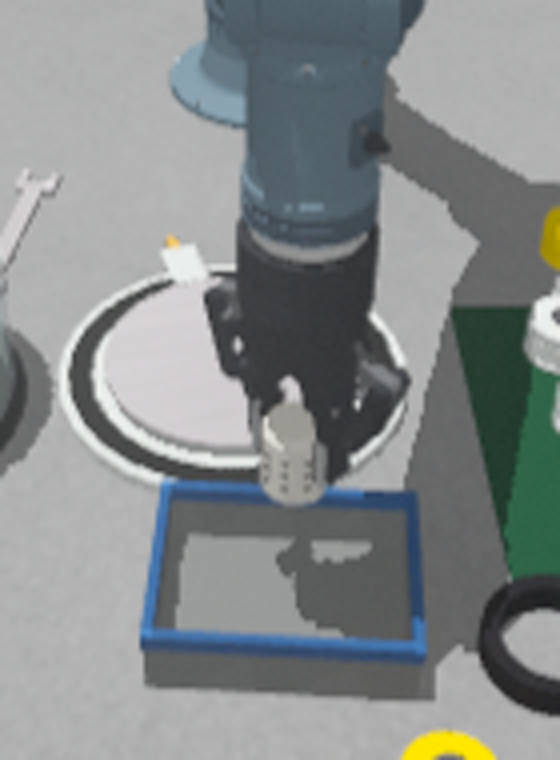

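Call:
servo_tool([
  {"tx": 0.1, "ty": 0.2, "tz": 4, "rx": -0.003, "ry": 0.004, "rz": 0, "claw": 30},
  {"tx": 0.1, "ty": 0.2, "tz": 8, "rx": -0.003, "ry": 0.004, "rz": 0, "claw": 30},
  {"tx": 0.1, "ty": 0.2, "tz": 10, "rx": -0.003, "ry": 0.004, "rz": 0, "claw": 30},
  {"tx": 0.1, "ty": 0.2, "tz": 11.1, "rx": -0.003, "ry": 0.004, "rz": 0, "claw": 30},
  {"tx": 0.1, "ty": 0.2, "tz": 11.1, "rx": -0.003, "ry": 0.004, "rz": 0, "claw": 30},
  {"tx": 0.1, "ty": 0.2, "tz": 11.1, "rx": -0.003, "ry": 0.004, "rz": 0, "claw": 30},
])

```text
clock: 18.0
tcp_pos: [0.7096, 0.0306, 0.0202]
orientation: [2.858, 1.302, 0.007]
contact_force: [0.7, 0.5, -0.2]
gripper_width: 0.0414
```

Call:
servo_tool([
  {"tx": 0, "ty": 0, "tz": 0.2, "rx": 0, "ry": 0, "rz": 0, "claw": 70},
  {"tx": 0, "ty": 0, "tz": 0.2, "rx": 0, "ry": 0, "rz": 0, "claw": 70},
  {"tx": 0, "ty": 0, "tz": 0.2, "rx": 0, "ry": 0, "rz": 0, "claw": 70},
  {"tx": 0, "ty": 0, "tz": -3, "rx": 0, "ry": 0, "rz": 0, "claw": 70},
  {"tx": 0, "ty": 0, "tz": -8, "rx": 0, "ry": 0, "rz": 0, "claw": 70},
  {"tx": 0, "ty": 0, "tz": -12, "rx": 0, "ry": 0, "rz": 0, "claw": 80},
  {"tx": 0, "ty": 0, "tz": -12, "rx": 0, "ry": 0, "rz": 0, "claw": 90},
  {"tx": 0, "ty": 0, "tz": -12, "rx": 0, "ry": 0, "rz": 0, "claw": 90},
])

```text
clock: 18.8
tcp_pos: [0.7097, 0.0307, 0.1413]
orientation: [2.858, 1.302, 0.01]
contact_force: [-0.4, 0.0, -0.5]
gripper_width: 0.077
```

```bash
python3 - <<'E'
from m1 import *
go(.437,.249,.15,49)
s=cam("scene"); crop(s,190,140,420,310,3.4,"r")
E
```

```text
t=18.8 tcp [0.7097 0.0307 0.1413] yaw 49.0 tilt 0.36 q7 0.99 F [-0.4  0.  -0.5] w 0.0770
move t(cm) [ -1.42 -34.9   -0.99] r [ 0.003 -0.005 -0.   ]
```

View pics/r.png

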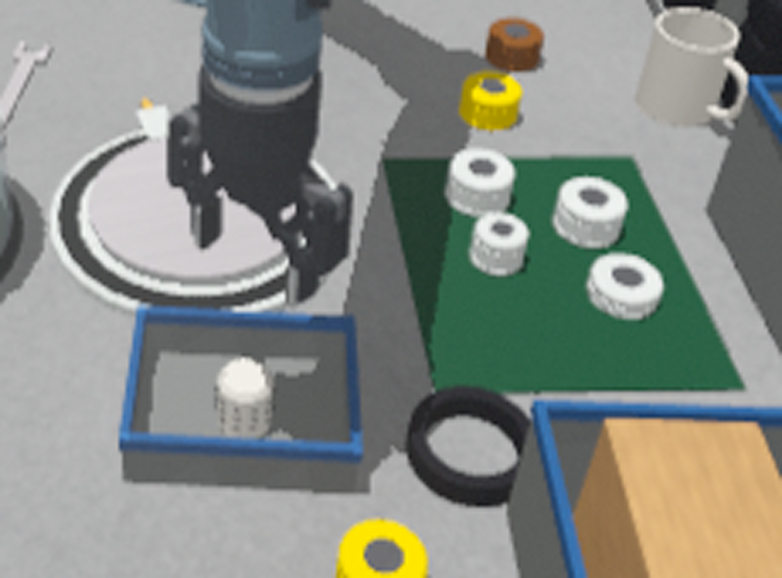

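The canister stands in the crate at scene (262,255). Next is housing A, at top-view pixel (178,226).

```bash
cat > hs.py <<'E'
from m1 import *
def housings(t,x0=125,y0=170,x1=200,y1=240,z=.040):
    g=t["frame"].astype(int).sum(2)/3
    for c in blobs(inbox(g>150,x0,y0,x1,y1),40):
        P=np.array([pl(t,u,v,z)[:2] for u,v in c[:,0]]).astype(np.float32); e=cv2.fitEllipse(P)
        print(c[:,0].mean(0).round(1),np.round(e[0],4),np.round(e[1],4))
E
python3 - <<'E'
from hs import *
t=cam("top"); housings(t); crop(t,120,160,210,250,6,"s")
go(.437,.249,.12,110)
E
```

```text
[177.  225.6] [0.4367 0.2493] [0.0551 0.057 ]
[145.7 212.8] [0.4749 0.3434] [0.0564 0.0573]
[176. 197.] [0.5219 0.2538] [0.0419 0.0433]
[143.7 184.2] [0.561  0.3516] [0.0557 0.057 ]
t=18.9 tcp [0.7072 0.0311 0.1375] yaw 49.0 tilt 0.09 q7 0.99 F [-0.2  0.8  0.3] w 0.0768
move t(cm) [ -1.28 -34.69   1.8 ] r [-1.000e-03 -1.000e-03 -1.065e+00]
```

View pics/s.png

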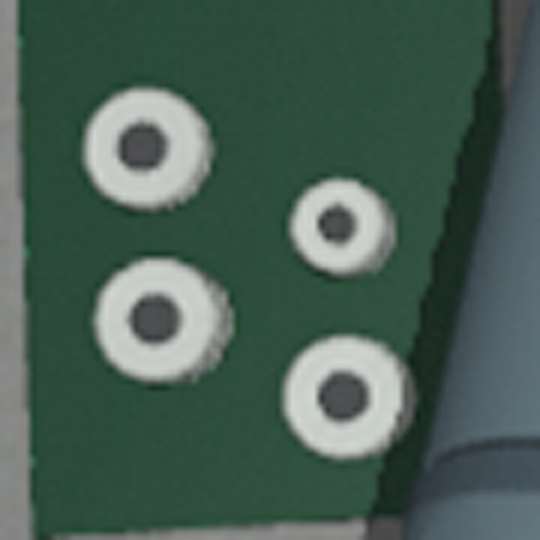

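Enlarged top view: A at (177,226) and B at (146,213) have full-size rims and taller sides. The slim one (176,197) is visibly narrower, and the flat one (144,184) shows almost no side wall. A and B are the ones to move.

Call:
servo_tool([
  {"tx": -0.2, "ty": -4, "tz": 0.8, "rx": 0, "ry": 0, "rz": -0.12, "claw": 100},
  {"tx": -0.4, "ty": -8.5, "tz": 0.8, "rx": 0, "ry": 0, "rz": -0.25, "claw": 100},
  {"tx": -0.6, "ty": -13, "tz": 0.8, "rx": 0, "ry": 0, "rz": -0.39, "claw": 100},
  {"tx": -0.8, "ty": -17.5, "tz": 0.8, "rx": 0, "ry": 0, "rz": -0.53, "claw": 100},
  {"tx": -1, "ty": -22, "tz": 0.8, "rx": 0, "ry": 0, "rz": -0.67, "claw": 100},
  {"tx": -1.1, "ty": -26.5, "tz": 0.8, "rx": 0, "ry": 0, "rz": -0.81, "claw": 100},
  {"tx": -1.2, "ty": -31, "tz": 0.8, "rx": 0, "ry": 0, "rz": -0.95, "claw": 100},
  {"tx": -1.2, "ty": -34.7, "tz": 0.8, "rx": 0, "ry": 0, "rz": -1.065, "claw": 100},
  {"tx": -1.2, "ty": -34.7, "tz": 0.8, "rx": 0, "ry": 0, "rz": -1.065, "claw": 100},
  {"tx": -1.2, "ty": -34.7, "tz": 0.8, "rx": 0, "ry": 0, "rz": -1.065, "claw": 100},
])

```text
clock: 19.9
tcp_pos: [0.4365, 0.2497, 0.129]
orientation: [-1.798, -2.575, 0.002]
contact_force: [-0.1, 0.1, 0.1]
gripper_width: 0.0851
```

```bash
python3 - <<'E'
from hs import *
w=cam("wrist"); cv2.imwrite("pics/u.png",w["frame"][:,:,::-1])
print(proj(w,(.437,.25,.04)))
go(.437,.25,.005,110)
E
```

```text
[262.42377747 194.04715017]
t=19.9 tcp [0.4379 0.2486 0.1293] yaw 110.0 tilt 0.03 q7 1.38 F [ 0.7  0.4 -0.8] w 0.0856
move t(cm) [ 0.16 -0.03 12.43] r [-0.  0. -0.]
```

View pics/u.png

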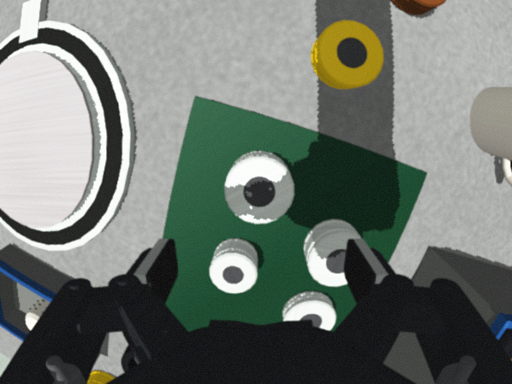

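Call:
servo_tool([
  {"tx": 0, "ty": 0, "tz": 4, "rx": 0, "ry": 0, "rz": 0, "claw": 100},
  {"tx": 0, "ty": 0, "tz": 8, "rx": 0, "ry": 0, "rz": 0, "claw": 100},
  {"tx": 0, "ty": 0, "tz": 10, "rx": 0, "ry": 0, "rz": 0, "claw": 100},
  {"tx": 0, "ty": 0, "tz": 11.5, "rx": 0, "ry": 0, "rz": 0, "claw": 100},
  {"tx": 0, "ty": 0, "tz": 11.9, "rx": 0, "ry": 0, "rz": 0, "claw": 100},
  {"tx": 0, "ty": 0, "tz": 11.9, "rx": 0, "ry": 0, "rz": 0, "claw": 100},
])

```text
clock: 20.55
tcp_pos: [0.4391, 0.2479, 0.0106]
orientation: [1.805, 2.571, -0.001]
contact_force: [-0.6, 0.7, -0.2]
gripper_width: 0.0854
```

```bash
python3 - <<'E'
from hs import *
s=cam("scene"); crop(s,290,120,420,230,6,"v")
go(.437,.25,.005,110)
E
```

```text
t=20.6 tcp [0.4396 0.2486 0.0114] yaw 109.9 tilt 0.10 q7 1.45 F [-0.   0.7  0.6] w 0.0850
move t(cm) [ 0.22 -0.2   0.64] r [ 0.002  0.    -0.002]
```

View pics/v.png

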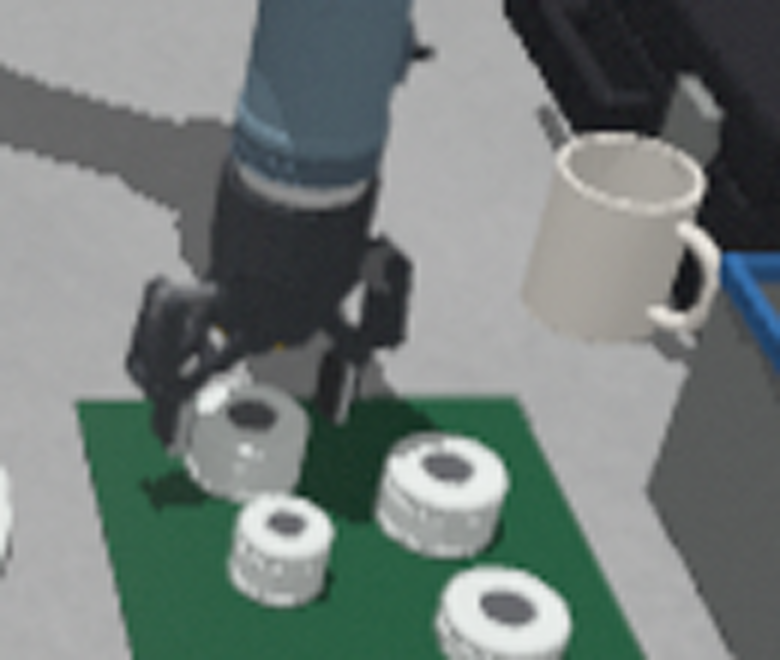

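Call:
servo_tool([
  {"tx": 0.2, "ty": -0.1, "tz": 0.4, "rx": 0, "ry": 0, "rz": 0, "claw": 100},
  {"tx": 0.2, "ty": -0.1, "tz": 0.8, "rx": 0, "ry": 0, "rz": 0, "claw": 100},
  {"tx": 0.2, "ty": -0.1, "tz": 0.8, "rx": 0, "ry": 0, "rz": 0, "claw": 40},
  {"tx": 0.2, "ty": -0.1, "tz": 0.8, "rx": 0, "ry": 0, "rz": 0, "claw": 40},
  {"tx": 0.2, "ty": -0.1, "tz": 0.8, "rx": 0, "ry": 0, "rz": 0, "claw": 40},
  {"tx": 0.2, "ty": -0.1, "tz": 0.8, "rx": 0, "ry": 0, "rz": 0, "claw": 40},
  {"tx": 0.2, "ty": -0.1, "tz": 0.8, "rx": 0, "ry": 0, "rz": 0, "claw": 40},
], squeeze=60)

```text
clock: 21.3
tcp_pos: [0.4377, 0.2511, 0.0042]
orientation: [1.801, 2.573, 0.004]
contact_force: [-0.3, -1.0, 6.5]
gripper_width: 0.0584
```

```bash
python3 - <<'E'
from hs import *
go(.478,.037,.12,90)
E
```

```text
t=21.3 tcp [0.4377 0.2511 0.0042] yaw 110.0 tilt 0.16 q7 1.45 F [-0.3 -1.   6.5] w 0.0584
move t(cm) [-21.49  -3.5  -11.61] r [ 0.003 -0.001  0.349]
```

Call:
servo_tool([
  {"tx": 0, "ty": 0, "tz": -3, "rx": 0, "ry": 0, "rz": 0, "claw": 40},
  {"tx": 0, "ty": 0, "tz": -7, "rx": 0, "ry": 0, "rz": 0, "claw": 40},
  {"tx": -3, "ty": -0.5, "tz": -10, "rx": 0, "ry": 0, "rz": 0.1, "claw": 40},
  {"tx": -7, "ty": -1.2, "tz": -11, "rx": 0, "ry": 0, "rz": 0.2, "claw": 40},
  {"tx": -11, "ty": -1.8, "tz": -11, "rx": 0, "ry": 0, "rz": 0.3, "claw": 40},
  {"tx": -15, "ty": -2.5, "tz": -11, "rx": 0, "ry": 0, "rz": 0.35, "claw": 40},
  {"tx": -19, "ty": -3.1, "tz": -11, "rx": 0, "ry": 0, "rz": 0.35, "claw": 40},
  {"tx": -21.5, "ty": -3.5, "tz": -11, "rx": 0, "ry": 0, "rz": 0.35, "claw": 40},
  {"tx": -21.5, "ty": -3.5, "tz": -11, "rx": 0, "ry": 0, "rz": 0.35, "claw": 40},
  {"tx": -21.5, "ty": -3.5, "tz": -11, "rx": 0, "ry": 0, "rz": 0.35, "claw": 40},
])

```text
clock: 22.3
tcp_pos: [0.4767, 0.0367, 0.1126]
orientation: [-2.224, -2.218, -0.002]
contact_force: [-0.1, 0.0, -3.7]
gripper_width: 0.0581
```

```bash
python3 - <<'E'
from hs import *
go(.478,.037,.027,90)
s=cam("scene"); crop(s,190,110,330,240,5,"x")
t=cam("top"); housings(t)
E
```

```text
t=22.3 tcp [0.4767 0.0367 0.1126] yaw 89.8 tilt 0.08 q7 1.52 F [-0.1  0.  -3.7] w 0.0581
move t(cm) [0.02 0.13 8.56] r [-0.    -0.001 -0.003]
[145.7 212.7] [0.4749 0.3433] [0.0566 0.0572]
[176. 197.] [0.5219 0.2538] [0.0419 0.0433]
[143.7 184.2] [0.561  0.3516] [0.0557 0.057 ]
```

View pics/x.png

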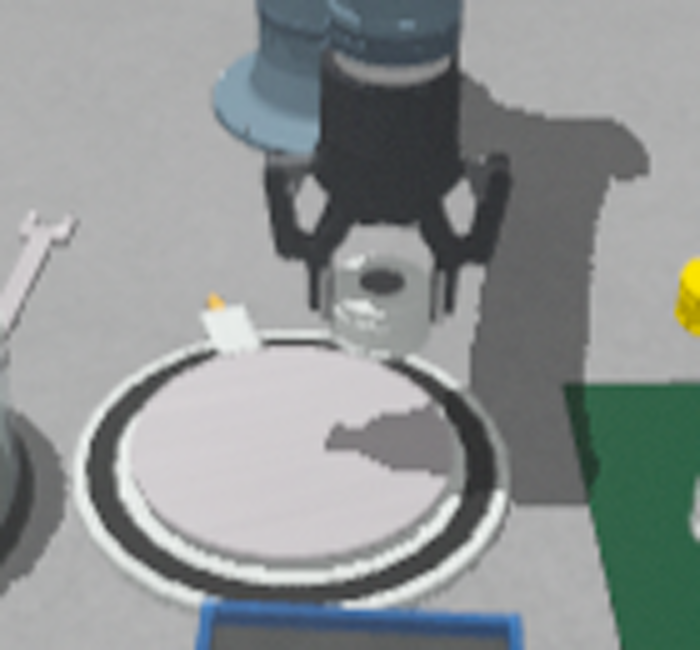

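Lower onto the plate gently, release and rise.

Call:
servo_tool([
  {"tx": 0, "ty": 0.1, "tz": 3, "rx": 0, "ry": 0, "rz": 0, "claw": 40},
  {"tx": 0, "ty": 0.1, "tz": 6, "rx": 0, "ry": 0, "rz": 0, "claw": 40},
  {"tx": 0, "ty": 0.1, "tz": 7.6, "rx": 0, "ry": 0, "rz": 0, "claw": 40},
  {"tx": 0, "ty": 0.1, "tz": 8.1, "rx": 0, "ry": 0, "rz": 0, "claw": 40},
  {"tx": 0, "ty": 0.1, "tz": 8.4, "rx": 0, "ry": 0, "rz": 0, "claw": 40},
  {"tx": 0, "ty": 0.1, "tz": 8.6, "rx": 0, "ry": 0, "rz": 0, "claw": 40},
  {"tx": 0, "ty": 0.1, "tz": 8.6, "rx": 0, "ry": 0, "rz": 0, "claw": 40},
])

```text
clock: 23.1
tcp_pos: [0.4795, 0.0376, 0.0279]
orientation: [2.221, 2.221, 0.005]
contact_force: [-0.9, -0.5, -3.1]
gripper_width: 0.0581
```

Call:
servo_tool([
  {"tx": 0, "ty": 0, "tz": 0, "rx": 0, "ry": 0, "rz": 0, "claw": 85},
  {"tx": 0, "ty": 0, "tz": 0, "rx": 0, "ry": 0, "rz": 0, "claw": 85},
  {"tx": 0, "ty": 0, "tz": 0, "rx": 0, "ry": 0, "rz": 0, "claw": 85},
  {"tx": 0, "ty": 0, "tz": -2, "rx": 0, "ry": 0, "rz": 0, "claw": 85},
  {"tx": 0, "ty": 0, "tz": -6, "rx": 0, "ry": 0, "rz": 0, "claw": 100},
  {"tx": 0, "ty": 0, "tz": -10, "rx": 0, "ry": 0, "rz": 0, "claw": 100},
  {"tx": 0, "ty": 0, "tz": -10, "rx": 0, "ry": 0, "rz": 0, "claw": 100},
  {"tx": 0, "ty": 0, "tz": -10, "rx": 0, "ry": 0, "rz": 0, "claw": 100},
])

```text
clock: 23.9
tcp_pos: [0.4797, 0.0373, 0.1286]
orientation: [2.221, 2.22, 0.008]
contact_force: [-0.5, 0.6, -0.2]
gripper_width: 0.0855
```

```bash
python3 - <<'E'
from hs import *
go(.475,.3445,.12,110)
t=cam("top"); housings(t)
s=cam("scene"); crop(s,190,110,410,240,3.5,"y")
E
```

```text
t=23.9 tcp [0.4797 0.0373 0.1286] yaw 90.0 tilt 0.31 q7 1.51 F [-0.5  0.6 -0.2] w 0.0855
move t(cm) [30.72 -0.5   0.94] r [ 0.005 -0.002 -0.35 ]
[145.7 212.7] [0.4749 0.3433] [0.0566 0.0572]
[176. 197.] [0.5219 0.2538] [0.0419 0.0433]
[143.7 184.2] [0.561  0.3516] [0.0557 0.057 ]
```

View pics/y.png

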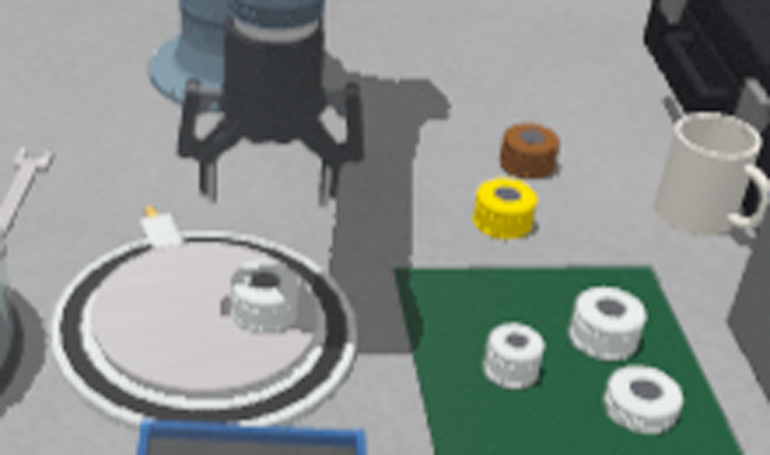

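Housing A stands on the plate at scene (265,197). Next is housing B at (146,213).

Call:
servo_tool([
  {"tx": 4, "ty": 0, "tz": 0.2, "rx": 0, "ry": 0, "rz": 0.1, "claw": 100},
  {"tx": 8.5, "ty": -0.1, "tz": 0.2, "rx": 0.003, "ry": 0, "rz": 0.2, "claw": 100},
  {"tx": 13, "ty": 0, "tz": 0.2, "rx": 0.003, "ry": 0, "rz": 0.3, "claw": 100},
  {"tx": 17.5, "ty": 0.1, "tz": 0.2, "rx": 0.003, "ry": 0, "rz": 0.35, "claw": 100},
  {"tx": 22, "ty": 0.3, "tz": 0.2, "rx": 0.003, "ry": 0, "rz": 0.35, "claw": 100},
  {"tx": 26.5, "ty": 0.4, "tz": 0.2, "rx": 0.003, "ry": 0, "rz": 0.35, "claw": 100},
  {"tx": 30.7, "ty": 0.5, "tz": 0.2, "rx": 0.003, "ry": 0, "rz": 0.35, "claw": 100},
  {"tx": 30.7, "ty": 0.5, "tz": 0.2, "rx": 0.003, "ry": 0, "rz": 0.35, "claw": 100},
  {"tx": 30.7, "ty": 0.5, "tz": 0.2, "rx": 0.003, "ry": 0, "rz": 0.35, "claw": 100},
  {"tx": 30.7, "ty": 0.5, "tz": 0.2, "rx": 0.003, "ry": 0, "rz": 0.35, "claw": 100},
])

```text
clock: 25.0
tcp_pos: [0.4833, 0.3415, 0.1239]
orientation: [-2.576, -1.797, 0.006]
contact_force: [0.1, 0.0, -0.9]
gripper_width: 0.0854
```

```bash
python3 - <<'E'
from hs import *
w=cam("wrist"); cv2.imwrite("pics/z.png",w["frame"][:,:,::-1])
print(proj(w,(.4745,.3445,.04)))
go(.4745,.3445,.004,70)
E
```

```text
[262.3646345  183.22467992]
t=25.1 tcp [0.4837 0.3412 0.1243] yaw 69.7 tilt 0.19 q7 0.67 F [ 0.  -0.8 -0.6] w 0.0853
move t(cm) [ 0.02 -0.95 12.04] r [-0.003  0.002 -0.005]
```

View pics/z.png

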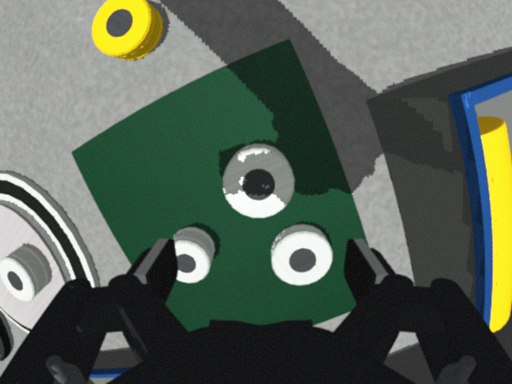

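B's disc is at (258,183), within 4 px of the prediction. Lower and grasp.

Call:
servo_tool([
  {"tx": -0.1, "ty": -0.9, "tz": 3, "rx": -0.003, "ry": 0.002, "rz": 0, "claw": 100},
  {"tx": -0.1, "ty": -0.9, "tz": 6.5, "rx": -0.003, "ry": 0.002, "rz": 0, "claw": 100},
  {"tx": -0.1, "ty": -0.9, "tz": 9, "rx": -0.003, "ry": 0.002, "rz": 0, "claw": 100},
  {"tx": -0.1, "ty": -0.9, "tz": 11, "rx": -0.003, "ry": 0.002, "rz": 0, "claw": 100},
  {"tx": -0.1, "ty": -0.9, "tz": 12, "rx": -0.003, "ry": 0.002, "rz": 0, "claw": 100},
  {"tx": -0.1, "ty": -0.9, "tz": 12, "rx": -0.003, "ry": 0.002, "rz": 0, "claw": 100},
  {"tx": -0.1, "ty": -0.9, "tz": 12, "rx": -0.003, "ry": 0.002, "rz": 0, "claw": 100},
])

```text
clock: 25.75
tcp_pos: [0.4757, 0.3458, 0.0063]
orientation: [-2.576, -1.797, -0.006]
contact_force: [0.1, -0.5, 0.2]
gripper_width: 0.0854
```

Call:
servo_tool([
  {"tx": 0, "ty": 0, "tz": 0, "rx": 0, "ry": 0, "rz": 0, "claw": 40},
  {"tx": 0, "ty": 0, "tz": 0, "rx": 0, "ry": 0, "rz": 0, "claw": 40},
  {"tx": 0, "ty": 0, "tz": 0, "rx": 0, "ry": 0, "rz": 0, "claw": 40},
  {"tx": 0, "ty": 0, "tz": 0, "rx": 0, "ry": 0, "rz": 0, "claw": 40},
  {"tx": 0, "ty": 0, "tz": 0, "rx": 0, "ry": 0, "rz": 0, "claw": 40},
])

```text
clock: 26.25
tcp_pos: [0.4761, 0.3468, 0.0075]
orientation: [-2.574, -1.799, -0.009]
contact_force: [-0.9, -1.6, 5.5]
gripper_width: 0.058
```

```bash
python3 - <<'E'
from hs import *
go(.478,-.061,.12,49)
t=cam("top");crop(t,215,150,320,270,5,"a1")
E
```

```text
t=26.2 tcp [0.4761 0.3468 0.0075] yaw 69.9 tilt 0.32 q7 0.71 F [-0.9 -1.6  5.5] w 0.0580
move t(cm) [-38.17  14.23 -11.42] r [ 0.001 -0.006  0.365]
```

View pics/a1.png

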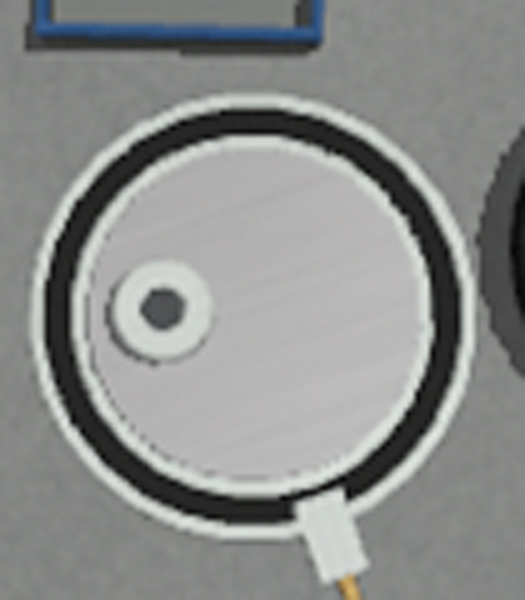

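Call:
servo_tool([
  {"tx": 0, "ty": 0, "tz": -4, "rx": 0, "ry": 0, "rz": 0, "claw": 40},
  {"tx": 0, "ty": 0, "tz": -8, "rx": 0, "ry": 0, "rz": 0, "claw": 40},
  {"tx": -3, "ty": 1.1, "tz": -11, "rx": 0, "ry": -0.005, "rz": 0.1, "claw": 40},
  {"tx": -7, "ty": 2.6, "tz": -11.4, "rx": 0, "ry": -0.005, "rz": 0.2, "claw": 40},
  {"tx": -11.2, "ty": 4.2, "tz": -11.4, "rx": 0, "ry": -0.005, "rz": 0.3, "claw": 40},
  {"tx": -15.4, "ty": 5.8, "tz": -11.4, "rx": 0, "ry": -0.005, "rz": 0.365, "claw": 40},
  {"tx": -19.6, "ty": 7.3, "tz": -11.4, "rx": 0, "ry": -0.005, "rz": 0.365, "claw": 40},
  {"tx": -23.8, "ty": 8.9, "tz": -11.4, "rx": 0, "ry": -0.005, "rz": 0.365, "claw": 40},
  {"tx": -28, "ty": 10.4, "tz": -11.4, "rx": 0, "ry": -0.005, "rz": 0.365, "claw": 40},
  {"tx": -32, "ty": 11.9, "tz": -11.4, "rx": 0, "ry": -0.005, "rz": 0.365, "claw": 40},
])

```text
clock: 27.3
tcp_pos: [0.4758, 0.003, 0.1189]
orientation: [2.858, 1.302, -0.001]
contact_force: [1.1, -0.7, -2.2]
gripper_width: 0.058
```

Call:
servo_tool([
  {"tx": 0, "ty": 0, "tz": 0, "rx": 0, "ry": 0, "rz": 0, "claw": 40},
  {"tx": 0, "ty": 0, "tz": 0, "rx": 0, "ry": 0, "rz": 0, "claw": 40},
])

```text
clock: 27.5
tcp_pos: [0.4761, 0.0034, 0.1188]
orientation: [2.861, 1.297, -0.001]
contact_force: [0.7, 0.5, -1.4]
gripper_width: 0.0581
```

```bash
python3 - <<'E'
from hs import *
go(.478,-.061,.12,49)
E
```

```text
t=27.5 tcp [0.4761 0.0034 0.1188] yaw 48.8 tilt 0.06 q7 0.90 F [ 0.7  0.5 -1.4] w 0.0581
move t(cm) [-4.72  4.39 -0.12] r [ 0.     0.001 -0.004]
```

Call:
servo_tool([
  {"tx": -2.5, "ty": 2.3, "tz": 0, "rx": 0, "ry": 0, "rz": 0, "claw": 40},
  {"tx": -4.7, "ty": 4.4, "tz": 0, "rx": 0, "ry": 0, "rz": 0, "claw": 40},
  {"tx": -4.7, "ty": 4.4, "tz": 3, "rx": 0, "ry": 0, "rz": 0, "claw": 40},
  {"tx": -4.7, "ty": 4.4, "tz": 6, "rx": 0, "ry": 0, "rz": 0, "claw": 40},
  {"tx": -4.7, "ty": 4.4, "tz": 8, "rx": 0, "ry": 0, "rz": 0, "claw": 40},
  {"tx": -4.7, "ty": 4.4, "tz": 8.6, "rx": 0, "ry": 0, "rz": 0, "claw": 40},
  {"tx": -4.7, "ty": 4.4, "tz": 8.6, "rx": 0, "ry": 0, "rz": 0, "claw": 40},
])

```text
clock: 28.2
tcp_pos: [0.4781, -0.0583, 0.032]
orientation: [2.857, 1.306, -0.005]
contact_force: [-0.8, -0.0, -1.7]
gripper_width: 0.0584
```

```bash
python3 - <<'E'
from hs import *
go(.478,-.061,.0295,49)
E
```

```text
t=28.2 tcp [ 0.4781 -0.0583  0.032 ] yaw 49.1 tilt 0.18 q7 1.18 F [-0.8 -0.  -1.7] w 0.0584
move t(cm) [-0.21  0.17  0.25] r [-0.001  0.003  0.002]
```

Call:
servo_tool([
  {"tx": -0.1, "ty": 0.1, "tz": 0.2, "rx": 0, "ry": 0.002, "rz": 0, "claw": 40},
  {"tx": -0.1, "ty": 0.1, "tz": 0.3, "rx": 0, "ry": 0.002, "rz": 0, "claw": 40},
  {"tx": -0.1, "ty": 0.1, "tz": 0.3, "rx": 0, "ry": 0.002, "rz": 0, "claw": 40},
  {"tx": -0.1, "ty": 0.1, "tz": 0.3, "rx": 0, "ry": 0.002, "rz": 0, "claw": 85},
  {"tx": -0.1, "ty": 0.1, "tz": 0.3, "rx": 0, "ry": 0.002, "rz": 0, "claw": 85},
  {"tx": -0.1, "ty": 0.1, "tz": 0.3, "rx": 0, "ry": 0.002, "rz": 0, "claw": 85},
  {"tx": -0.1, "ty": 0.1, "tz": -2, "rx": 0, "ry": 0, "rz": 0, "claw": 85},
  {"tx": -0.1, "ty": 0.1, "tz": -6, "rx": 0, "ry": 0, "rz": 0, "claw": 85},
  {"tx": -0.1, "ty": 0.1, "tz": -11, "rx": 0, "ry": 0, "rz": 0, "claw": 85},
  {"tx": -0.1, "ty": 0.1, "tz": -16, "rx": 0, "ry": 0, "rz": 0, "claw": 60},
])

```text
clock: 29.2
tcp_pos: [0.4781, -0.0613, 0.1941]
orientation: [2.858, 1.301, -0.004]
contact_force: [1.7, 1.1, -0.2]
gripper_width: 0.0596
```

Call:
servo_tool([
  {"tx": 0, "ty": 0, "tz": -5, "rx": 0, "ry": 0, "rz": 0, "claw": 60},
  {"tx": 0, "ty": 0, "tz": -8, "rx": 0, "ry": 0, "rz": 0, "claw": 60},
  {"tx": 0, "ty": 0, "tz": -8, "rx": 0, "ry": 0, "rz": 0, "claw": 60},
])

```text
clock: 29.5
tcp_pos: [0.4828, -0.0613, 0.2785]
orientation: [2.856, 1.3, 0.017]
contact_force: [0.6, -0.7, 1.2]
gripper_width: 0.0511
```

```bash
python3 - <<'E'
from hs import *
s=cam("scene"); crop(s,60,110,400,300,2.3,"a2")
t=cam("top"); crop(t,120,130,420,280,2.6,"a3")
go(.5185,-.2997,.24,49)
E
```

```text
t=29.6 tcp [ 0.4792 -0.0608  0.2734] yaw 49.0 tilt 0.07 q7 0.90 F [-1.  -0.6 -0.1] w 0.0514
move t(cm) [-15.44  18.64   3.36] r [ 0.001 -0.    -0.   ]
```

View pics/a2.png

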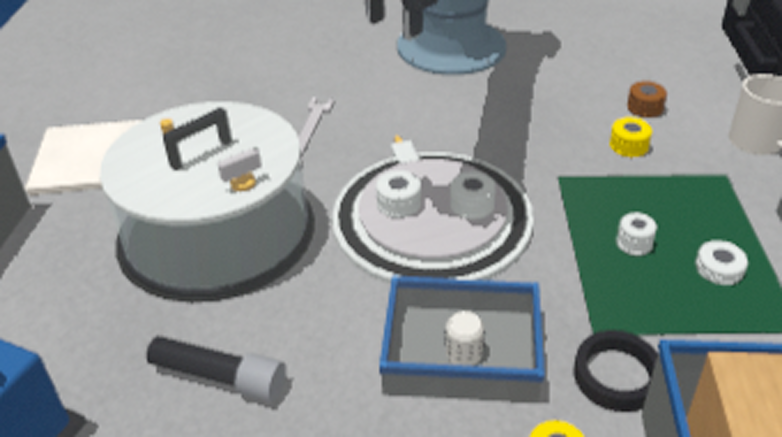

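View pics/a3.png

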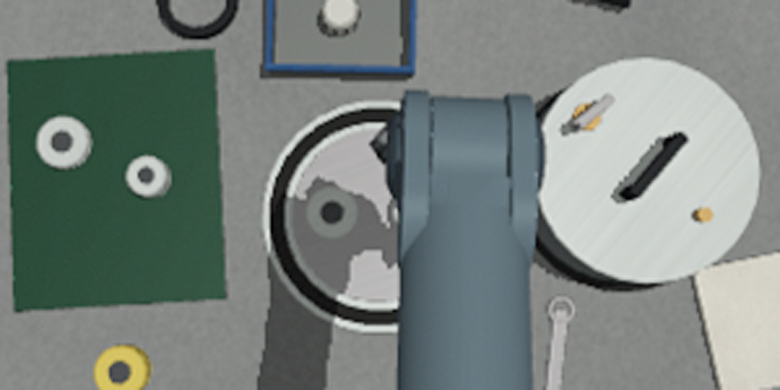

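Both housings stand on the plate and the dome is waiting on the pad with its tap open. Now I'll fetch the dome.

Call:
servo_tool([
  {"tx": -3, "ty": 3.6, "tz": 0, "rx": 0, "ry": 0, "rz": 0, "claw": 50},
  {"tx": -6.4, "ty": 7.7, "tz": 0, "rx": 0, "ry": 0, "rz": 0, "claw": 50},
  {"tx": -9.6, "ty": 11.6, "tz": 1, "rx": 0, "ry": 0, "rz": 0, "claw": 50},
  {"tx": -12.8, "ty": 15.5, "tz": 2, "rx": 0, "ry": 0, "rz": 0, "claw": 50},
  {"tx": -15.4, "ty": 18.6, "tz": 3.4, "rx": 0, "ry": 0, "rz": 0, "claw": 50},
  {"tx": -15.4, "ty": 18.6, "tz": 3.4, "rx": 0, "ry": 0, "rz": 0, "claw": 50},
  {"tx": -15.4, "ty": 18.6, "tz": 3.4, "rx": 0, "ry": 0, "rz": 0, "claw": 50},
  {"tx": -15.4, "ty": 18.6, "tz": 3.4, "rx": 0, "ry": 0, "rz": 0, "claw": 50},
])

```text
clock: 30.4
tcp_pos: [0.5178, -0.2974, 0.2378]
orientation: [-2.857, -1.304, 0.004]
contact_force: [-0.0, 0.1, -0.5]
gripper_width: 0.0427
```

```bash
python3 - <<'E'
from hs import *
t=cam("top"); s=cam("scene")
print("handle top",pl(t,370,194.2,.181))
housings(t,230,180,300,235,z=.062); crop(t,215,150,320,270,5,"a5")
w=cam("wrist"); crop(w,160,120,360,320,3,"a4")
print(proj(w,(.518,-.2993,.181)))
go(.518,-.2993,.1535,49)
# seal ring again
g=t["frame"].astype(int).sum(2)/3
m=inbox(g<70,215,160,315,262)
k=max(blobs(m),key=cv2.contourArea)
P=np.array([pl(t,u,v,.012)[:2] for u,v in k[:,0]]).astype(np.float32); print(cv2.minEnclosingCircle(P))
gs=s["frame"].astype(int).sum(2)/3
m=inbox(gs<70,203,170,292,235)
k=max(blobs(m),key=cv2.contourArea)
P=np.array([pl(s,u,v,.012)[:2] for u,v in k[:,0]]).astype(np.float32); print("scene ring",cv2.minEnclosingCircle(P),cv2.fitEllipse(P))
E
```

```text
handle top [ 0.51651023 -0.28916657  0.181     ]
[262.1 208. ] [ 0.4904 -0.0055] [0.163  0.2084]
[259.01153874 204.48152117]
t=30.6 tcp [ 0.519  -0.2969  0.2394] yaw 49.2 tilt 0.02 q7 1.55 F [-0.   0.4 -0.4] w 0.0426
move t(cm) [-0.24  0.08  8.59] r [0.    0.    0.003]
((0.4775609076023102, -0.012823613360524178), 0.12742258608341217)
scene ring ((0.4409976005554199, -0.10208375751972198), 0.08103857189416885) ((0.4485524594783783, -0.04352995753288269), (0.15941287577152252, 0.21786023676395416), 51.98540115356445)
```

View pics/a4.png

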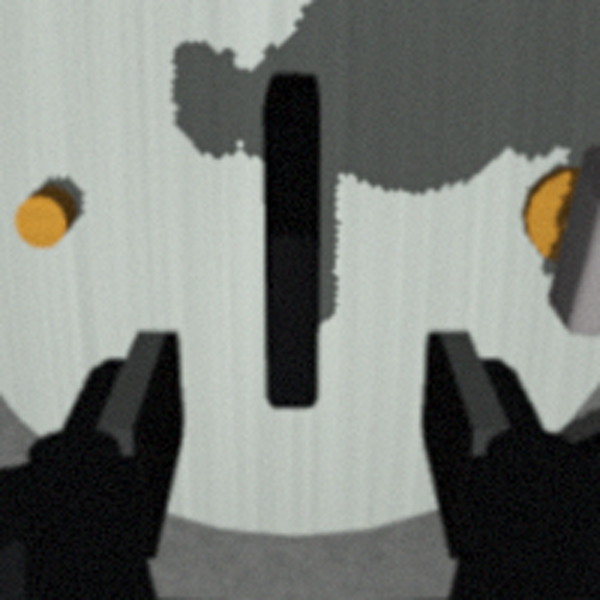

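View pics/a5.png

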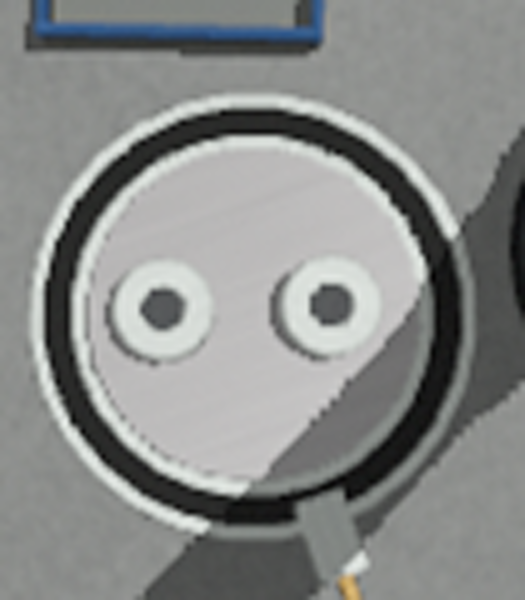

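The bar is centred at (257,200), as expected. The housings sit symmetrically on the plate. Lower and grip.

Call:
servo_tool([
  {"tx": -0.3, "ty": 0.1, "tz": 3, "rx": 0, "ry": 0, "rz": 0.003, "claw": 50},
  {"tx": -0.3, "ty": 0.1, "tz": 6, "rx": 0, "ry": 0, "rz": 0.003, "claw": 50},
  {"tx": -0.3, "ty": 0.1, "tz": 8, "rx": 0, "ry": 0, "rz": 0.003, "claw": 50},
  {"tx": -0.3, "ty": 0.1, "tz": 8.6, "rx": 0, "ry": 0, "rz": 0.003, "claw": 50},
  {"tx": -0.3, "ty": 0.1, "tz": 8.6, "rx": 0, "ry": 0, "rz": 0.003, "claw": 50},
  {"tx": -0.3, "ty": 0.1, "tz": 8.6, "rx": 0, "ry": 0, "rz": 0.003, "claw": 50},
  {"tx": -0.3, "ty": 0.1, "tz": 8.6, "rx": 0, "ry": 0, "rz": 0.003, "claw": 50},
])

```text
clock: 31.25
tcp_pos: [0.5181, -0.3027, 0.155]
orientation: [2.857, 1.298, 0.002]
contact_force: [0.4, -0.0, 0.3]
gripper_width: 0.0426
```

Call:
servo_tool([
  {"tx": 0, "ty": 0, "tz": 0, "rx": 0, "ry": 0, "rz": 0, "claw": 0},
  {"tx": 0, "ty": 0, "tz": 0, "rx": 0, "ry": 0, "rz": 0, "claw": 0},
  {"tx": 0, "ty": 0, "tz": 0, "rx": 0, "ry": 0, "rz": 0, "claw": 0},
  {"tx": 0, "ty": 0, "tz": 0, "rx": 0, "ry": 0, "rz": 0, "claw": 0},
  {"tx": 0, "ty": 0, "tz": 0, "rx": 0, "ry": 0, "rz": 0, "claw": 0},
  {"tx": 0, "ty": 0, "tz": 0, "rx": 0, "ry": 0, "rz": 0, "claw": 0},
], squeeze=100)

```text
clock: 31.85
tcp_pos: [0.5191, -0.301, 0.1544]
orientation: [2.859, 1.3, 0.004]
contact_force: [3.2, 4.8, 5.0]
gripper_width: 0.0116
```

```bash
python3 - <<'E'
from hs import *
go(.4775,-.013,.27,49)
E
```

```text
t=31.9 tcp [ 0.5191 -0.301   0.1544] yaw 48.9 tilt 0.16 q7 1.62 F [3.2 4.8 5. ] w 0.0116
move t(cm) [ 18.99 -22.04 -11.59] r [ 0.002 -0.001 -0.002]
```

Call:
servo_tool([
  {"tx": 0, "ty": 0, "tz": -0.7, "rx": 0, "ry": 0, "rz": 0, "claw": 0},
  {"tx": 0, "ty": 0, "tz": -2, "rx": 0, "ry": 0, "rz": 0, "claw": 0},
  {"tx": 0, "ty": 0, "tz": -4, "rx": 0, "ry": 0, "rz": 0, "claw": 0},
  {"tx": 0, "ty": 0, "tz": -6, "rx": 0, "ry": 0, "rz": 0, "claw": 0},
  {"tx": 0, "ty": 0, "tz": -8, "rx": 0, "ry": 0, "rz": 0, "claw": 0},
  {"tx": 0, "ty": 0, "tz": -9.5, "rx": 0, "ry": 0, "rz": 0, "claw": 0},
  {"tx": 0, "ty": 0, "tz": -10.5, "rx": 0, "ry": 0, "rz": 0, "claw": 0},
  {"tx": 0, "ty": 0, "tz": -10.5, "rx": 0, "ry": 0, "rz": 0, "claw": 0},
  {"tx": 0, "ty": 0, "tz": -10.5, "rx": 0, "ry": 0, "rz": 0, "claw": 0},
  {"tx": 0, "ty": 0, "tz": -10.5, "rx": 0, "ry": 0, "rz": 0, "claw": 0},
])

```text
clock: 32.85
tcp_pos: [0.516, -0.3013, 0.2567]
orientation: [-2.86, -1.298, 0.005]
contact_force: [-0.6, -0.5, -8.2]
gripper_width: 0.011
```

```bash
python3 - <<'E'
from hs import *
go(.479,-.0144,.26,49)
s=cam("scene"); crop(s,60,110,400,300,2.3,"a6")
E
```

```text
t=32.9 tcp [ 0.516  -0.3013  0.2567] yaw 48.8 tilt 0.20 q7 1.54 F [-0.6 -0.5 -8.2] w 0.0110
move t(cm) [ 19.16 -21.68  -0.33] r [-0.002  0.003 -0.003]
```

View pics/a6.png

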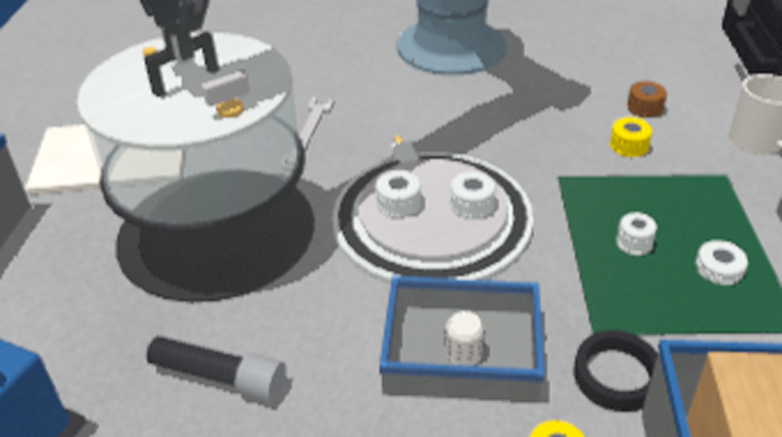

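The dome is held upright and clear. I'll carry it back above the base.

Call:
servo_tool([
  {"tx": 1, "ty": -1.2, "tz": -0.3, "rx": 0, "ry": 0, "rz": 0, "claw": 0},
  {"tx": 3, "ty": -3.4, "tz": -0.3, "rx": 0, "ry": 0, "rz": 0, "claw": 0},
  {"tx": 5.5, "ty": -6.2, "tz": -0.3, "rx": 0, "ry": 0, "rz": 0, "claw": 0},
  {"tx": 8, "ty": -9, "tz": -0.3, "rx": 0, "ry": 0, "rz": 0, "claw": 0},
  {"tx": 10.5, "ty": -12, "tz": -0.3, "rx": 0, "ry": 0, "rz": 0, "claw": 0},
  {"tx": 13, "ty": -15, "tz": -0.3, "rx": 0, "ry": 0, "rz": 0, "claw": 0},
  {"tx": 15.7, "ty": -17.8, "tz": -0.3, "rx": 0, "ry": 0, "rz": 0, "claw": 0},
  {"tx": 17.8, "ty": -20.2, "tz": -0.3, "rx": 0, "ry": 0, "rz": 0, "claw": 0},
  {"tx": 18.9, "ty": -21.4, "tz": -0.3, "rx": 0, "ry": 0, "rz": 0, "claw": 0},
  {"tx": 19.2, "ty": -21.7, "tz": -0.3, "rx": 0, "ry": 0, "rz": 0, "claw": 0},
])

```text
clock: 33.9
tcp_pos: [0.4791, -0.0117, 0.26]
orientation: [-2.857, -1.305, 0.004]
contact_force: [-0.6, 0.3, -8.0]
gripper_width: 0.0115
```

Call:
servo_tool([
  {"tx": 0, "ty": 0, "tz": 0, "rx": 0, "ry": 0, "rz": 0, "claw": 0},
  {"tx": 0, "ty": 0, "tz": 0, "rx": 0, "ry": 0, "rz": 0, "claw": 0},
  {"tx": 0, "ty": 0, "tz": 0, "rx": 0, "ry": 0, "rz": 0, "claw": 0},
])

```text
clock: 34.2
tcp_pos: [0.4802, -0.0169, 0.2607]
orientation: [2.861, 1.292, -0.003]
contact_force: [-0.2, -0.1, -8.1]
gripper_width: 0.0117
```

```bash
python3 - <<'E'
from hs import *
go(.479,-.0144,.17,49)
s=cam("scene"); crop(s,190,90,310,240,5,"a7")
E
```

```text
t=34.2 tcp [ 0.4802 -0.0169  0.2607] yaw 48.6 tilt 0.15 q7 0.80 F [-0.2 -0.1 -8.1] w 0.0117
move t(cm) [ 0.13 -0.26  9.07] r [ 0.001  0.002 -0.007]
```

View pics/a7.png

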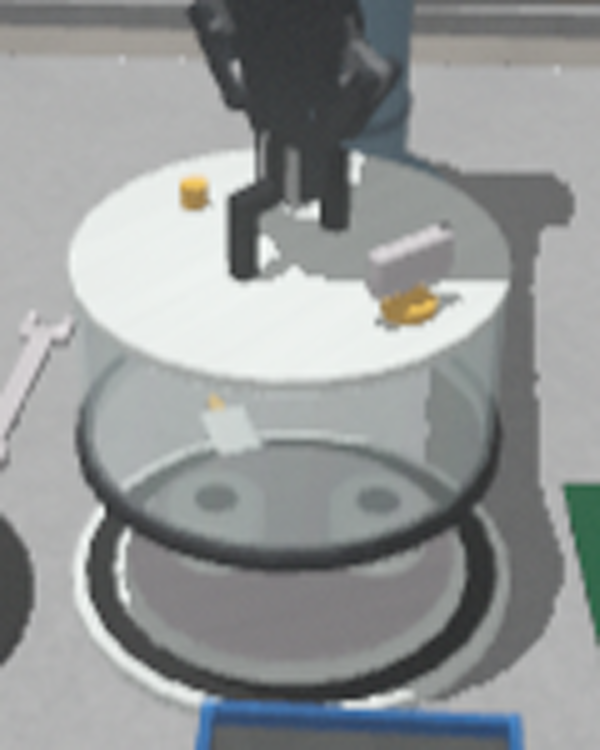

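Call:
servo_tool([
  {"tx": 0.1, "ty": -0.3, "tz": 1, "rx": 0, "ry": 0, "rz": 0, "claw": 0},
  {"tx": 0.1, "ty": -0.3, "tz": 2.5, "rx": 0, "ry": 0, "rz": 0, "claw": 0},
  {"tx": 0.1, "ty": -0.3, "tz": 4, "rx": 0, "ry": 0, "rz": 0, "claw": 0},
  {"tx": 0.1, "ty": -0.3, "tz": 5.2, "rx": 0, "ry": 0, "rz": 0, "claw": 0},
  {"tx": 0.1, "ty": -0.3, "tz": 6.2, "rx": 0, "ry": 0, "rz": 0, "claw": 0},
  {"tx": 0.1, "ty": -0.3, "tz": 7, "rx": 0, "ry": 0, "rz": 0, "claw": 0},
  {"tx": 0.1, "ty": -0.3, "tz": 7.3, "rx": 0, "ry": 0, "rz": 0, "claw": 0},
  {"tx": 0.1, "ty": -0.3, "tz": 7.3, "rx": 0, "ry": 0, "rz": 0, "claw": 0},
  {"tx": 0.1, "ty": -0.3, "tz": 7.3, "rx": 0, "ry": 0, "rz": 0, "claw": 0},
])

```text
clock: 35.15
tcp_pos: [0.479, -0.012, 0.1882]
orientation: [2.859, 1.298, -0.0]
contact_force: [-0.1, 0.9, -7.7]
gripper_width: 0.0117
```

```bash
python3 - <<'E'
from hs import *
go(.479,-.0144,.1604,49)
s=cam("scene"); crop(s,190,120,310,240,6,"a8")
E
```

```text
t=35.1 tcp [ 0.479  -0.012   0.1882] yaw 48.8 tilt 0.09 q7 0.87 F [-0.1  0.9 -7.7] w 0.0117
move t(cm) [-0.18  0.15  2.78] r [ 0.001  0.001 -0.003]
```

View pics/a8.png

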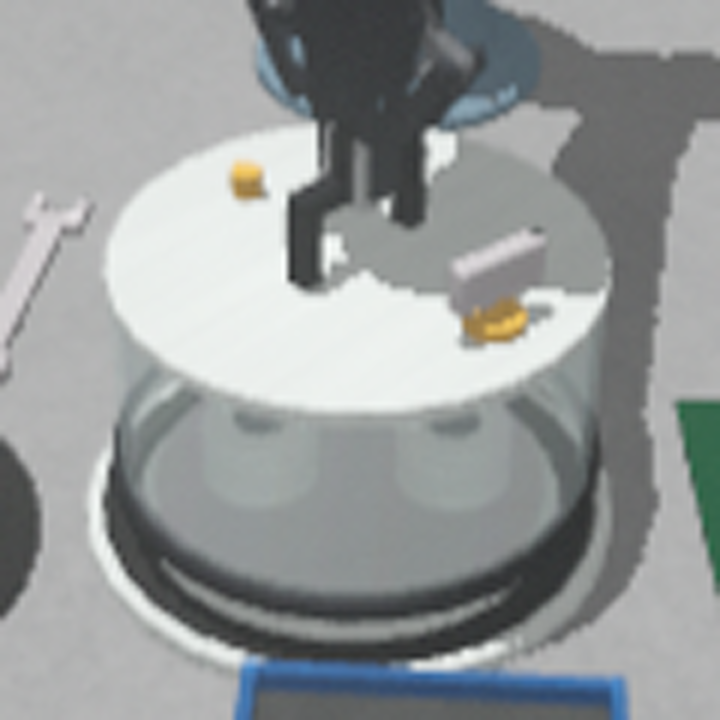

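Centred to about 2 mm. Final gentle lowering in small steps.

Call:
servo_tool([
  {"tx": -0.2, "ty": 0.1, "tz": 0.5, "rx": 0, "ry": 0, "rz": 0, "claw": 0},
  {"tx": -0.2, "ty": 0.1, "tz": 1, "rx": 0, "ry": 0, "rz": 0, "claw": 0},
  {"tx": -0.2, "ty": 0.1, "tz": 1.5, "rx": 0, "ry": 0, "rz": 0, "claw": 0},
  {"tx": -0.2, "ty": 0.1, "tz": 1.9, "rx": 0, "ry": 0, "rz": 0, "claw": 0},
  {"tx": -0.2, "ty": 0.1, "tz": 2.2, "rx": 0, "ry": 0, "rz": 0, "claw": 0},
  {"tx": -0.2, "ty": 0.1, "tz": 2.4, "rx": 0, "ry": 0, "rz": 0, "claw": 0},
  {"tx": -0.2, "ty": 0.1, "tz": 2.5, "rx": 0, "ry": 0, "rz": 0, "claw": 0},
  {"tx": -0.2, "ty": 0.1, "tz": 2.5, "rx": 0, "ry": 0, "rz": 0, "claw": 0},
])

```text
clock: 36.0
tcp_pos: [0.4779, -0.0143, 0.1627]
orientation: [2.86, 1.298, -0.002]
contact_force: [-0.0, -0.2, -7.5]
gripper_width: 0.0115
```

Call:
servo_tool([
  {"tx": 0, "ty": 0, "tz": 0.1, "rx": 0, "ry": 0, "rz": 0, "claw": 0},
  {"tx": 0, "ty": 0, "tz": 0.2, "rx": 0, "ry": 0, "rz": 0, "claw": 0},
  {"tx": 0, "ty": 0, "tz": 0.3, "rx": 0, "ry": 0, "rz": 0, "claw": 0},
  {"tx": 0, "ty": 0, "tz": 0.3, "rx": 0, "ry": 0, "rz": 0, "claw": 0},
])

```text
clock: 36.4
tcp_pos: [0.4777, -0.0142, 0.1603]
orientation: [2.86, 1.298, -0.003]
contact_force: [-3.1, 0.3, -0.8]
gripper_width: 0.0117
```

Contact came at 0.1603, matching the prediction. Release and rise.

Call:
servo_tool([
  {"tx": 0, "ty": 0, "tz": 0.05, "rx": 0, "ry": 0, "rz": 0, "claw": 0},
  {"tx": 0, "ty": 0, "tz": 0.05, "rx": 0, "ry": 0, "rz": 0, "claw": 50},
  {"tx": 0, "ty": 0, "tz": 0.05, "rx": 0, "ry": 0, "rz": 0, "claw": 50},
  {"tx": 0, "ty": 0, "tz": 0.05, "rx": 0, "ry": 0, "rz": 0, "claw": 50},
  {"tx": 0, "ty": 0, "tz": -2, "rx": 0, "ry": 0, "rz": 0, "claw": 50},
  {"tx": 0, "ty": 0, "tz": -6, "rx": 0, "ry": 0, "rz": 0, "claw": 50},
  {"tx": 0, "ty": 0, "tz": -11, "rx": 0, "ry": 0, "rz": 0, "claw": 50},
  {"tx": 0, "ty": 0, "tz": -11, "rx": 0, "ry": 0, "rz": 0, "claw": 50},
  {"tx": 0, "ty": 0, "tz": -11, "rx": 0, "ry": 0, "rz": 0, "claw": 50},
])

```text
clock: 37.3
tcp_pos: [0.4798, -0.0139, 0.2717]
orientation: [2.859, 1.298, 0.007]
contact_force: [0.2, -0.5, -0.0]
gripper_width: 0.0431
```

```bash
python3 - <<'E'
from hs import *
s=cam("scene"); crop(s,190,120,310,240,6,"a9")
w=cam("wrist"); crop(w,160,60,400,320,2.5,"b1")
a=np.radians(49.); print("tap pred",np.array([.4777-.0017,-.0142+.0014])+.085*np.array([np.cos(a),np.sin(a)]))
go(.5335,.052,.27,41)
E
```

```text
tap pred [0.53176502 0.05135031]
t=37.4 tcp [ 0.4775 -0.014   0.269 ] yaw 48.8 tilt 0.13 q7 0.79 F [ 0.4 -0.2 -0.2] w 0.0428
move t(cm) [ 8.66 -0.13 -0.12] r [0.    0.002 0.136]
```

View pics/a9.png

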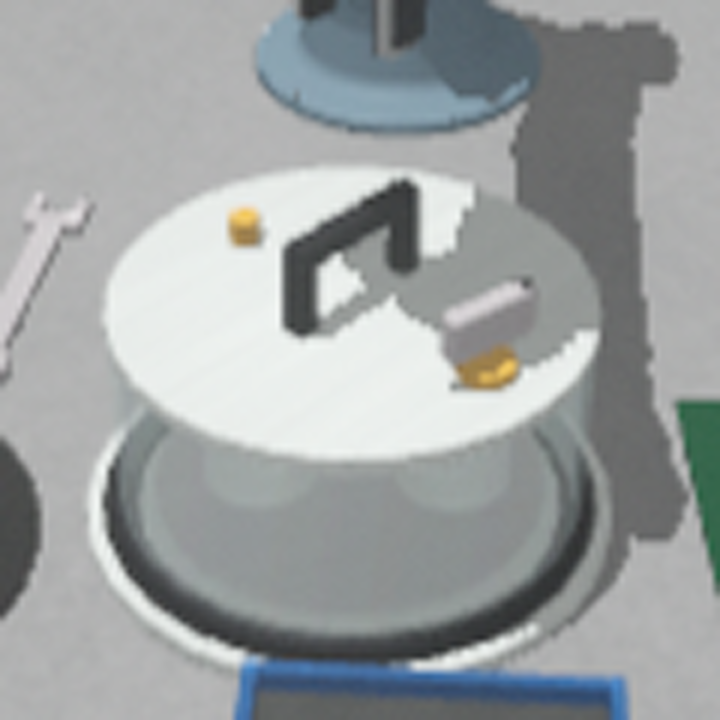

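View pics/b1.png

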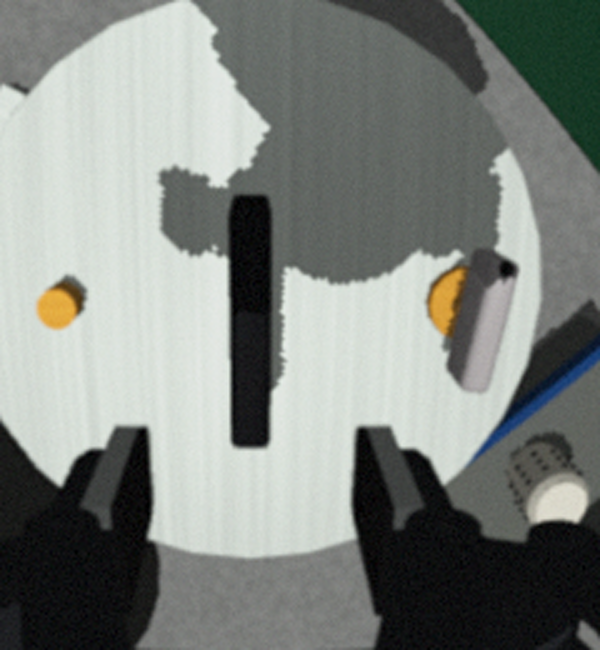

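The dome is seated squarely. I'll move over the tap to shut it.

Call:
servo_tool([
  {"tx": 4, "ty": -0.1, "tz": -0.1, "rx": 0, "ry": 0, "rz": 0.136, "claw": 50},
  {"tx": 8.6, "ty": -0.1, "tz": -0.1, "rx": 0, "ry": 0.002, "rz": 0.136, "claw": 50},
  {"tx": 8.6, "ty": -0.1, "tz": -0.1, "rx": 0, "ry": 0.002, "rz": 0.136, "claw": 50},
  {"tx": 8.6, "ty": -0.1, "tz": -0.1, "rx": 0, "ry": 0.002, "rz": 0.136, "claw": 50},
  {"tx": 8.6, "ty": -0.1, "tz": -0.1, "rx": 0, "ry": 0.002, "rz": 0.136, "claw": 50},
])

```text
clock: 37.9
tcp_pos: [0.5326, 0.0499, 0.2691]
orientation: [2.942, 1.098, -0.004]
contact_force: [0.2, -0.6, -0.2]
gripper_width: 0.043
```

```bash
python3 - <<'E'
from hs import *
w=cam("wrist"); crop(w,200,130,330,280,4,"b2")
print(proj(w,(.533,.052,.179)), (np.array(proj(w,(.533,.052,.179)))-[200,130])*4)
go(.533,.052,.158,41)
E
```

```text
[264.11737724 189.38705051] [256.46950895 237.54820203]
t=38.0 tcp [0.5327 0.0496 0.2696] yaw 40.9 tilt 0.10 q7 0.63 F [ 0.2 -0.3 -0.2] w 0.0428
move t(cm) [ 0.19 -0.16 11.16] r [ 0.     0.002 -0.002]
```

View pics/b2.png

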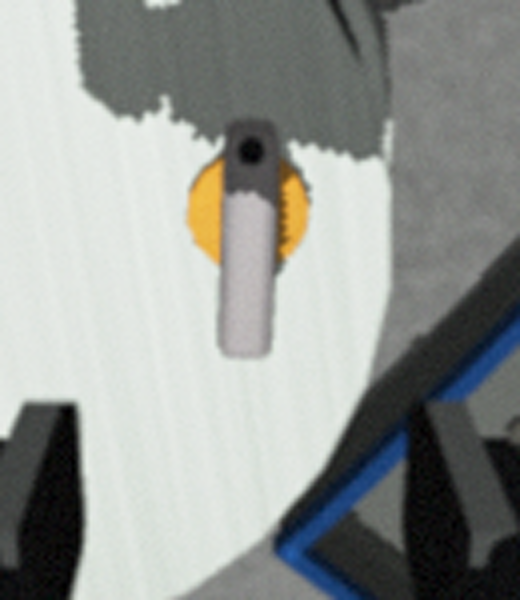

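Call:
servo_tool([
  {"tx": 0.1, "ty": -0.2, "tz": 4, "rx": 0, "ry": 0.002, "rz": 0, "claw": 50},
  {"tx": 0.1, "ty": -0.2, "tz": 8, "rx": 0, "ry": 0.002, "rz": 0, "claw": 50},
  {"tx": 0.1, "ty": -0.2, "tz": 10.5, "rx": 0, "ry": 0.002, "rz": 0, "claw": 50},
  {"tx": 0.1, "ty": -0.2, "tz": 11, "rx": 0, "ry": 0.002, "rz": 0, "claw": 50},
  {"tx": 0.1, "ty": -0.2, "tz": 11, "rx": 0, "ry": 0.002, "rz": 0, "claw": 0},
  {"tx": 0.1, "ty": -0.2, "tz": 11, "rx": 0, "ry": 0.002, "rz": 0, "claw": 0},
  {"tx": 0.1, "ty": -0.2, "tz": 11, "rx": 0, "ry": 0.002, "rz": 0, "claw": 0},
  {"tx": 0.1, "ty": -0.2, "tz": 11, "rx": 0, "ry": 0.002, "rz": 0, "claw": 0},
  {"tx": 0.1, "ty": -0.2, "tz": 11, "rx": 0, "ry": 0.002, "rz": 0, "claw": 0},
], squeeze=30)

```text
clock: 38.85
tcp_pos: [0.5336, 0.0523, 0.1621]
orientation: [-2.943, -1.099, -0.004]
contact_force: [-3.7, -3.9, 5.6]
gripper_width: 0.0109
```

Call:
servo_tool([
  {"tx": 0, "ty": 0, "tz": 0, "rx": 0, "ry": 0, "rz": 0.13, "claw": 0},
  {"tx": 0, "ty": 0, "tz": 0, "rx": 0, "ry": 0, "rz": 0.27, "claw": 0},
  {"tx": 0, "ty": 0, "tz": 0, "rx": 0, "ry": 0, "rz": 0.41, "claw": 0},
  {"tx": 0, "ty": 0, "tz": 0, "rx": 0, "ry": 0, "rz": 0.55, "claw": 0},
  {"tx": 0, "ty": 0, "tz": 0, "rx": 0, "ry": 0, "rz": 0.69, "claw": 0},
  {"tx": 0, "ty": 0, "tz": 0, "rx": 0, "ry": 0, "rz": 0.83, "claw": 0},
  {"tx": 0, "ty": 0, "tz": 0, "rx": 0, "ry": 0, "rz": 0.97, "claw": 0},
  {"tx": 0, "ty": 0, "tz": 0, "rx": 0, "ry": 0, "rz": 1.11, "claw": 0},
  {"tx": 0, "ty": 0, "tz": 0, "rx": 0, "ry": 0, "rz": 1.25, "claw": 0},
  {"tx": 0, "ty": 0, "tz": 0, "rx": 0, "ry": 0, "rz": 1.37, "claw": 0},
])

```text
clock: 39.85
tcp_pos: [0.5359, 0.0523, 0.1621]
orientation: [-2.971, 1.015, -0.013]
contact_force: [2.8, -3.6, 0.2]
gripper_width: 0.0114
```

```bash
python3 - <<'E'
from hs import *
go(.533,.052,.158,-41); print(readout.read_state()['ft_torque'])
E
```

```text
t=39.9 tcp [0.5359 0.0523 0.1621] yaw -37.7 tilt 0.48 q7 -0.54 F [ 2.8 -3.6  0.2] w 0.0114
move t(cm) [-0.22  0.21  0.41] r [-0.005 -0.007  0.057]
[-0.85014349 -0.16960348  0.07927306]
```

Call:
servo_tool([
  {"tx": 0, "ty": 0, "tz": 0, "rx": 0, "ry": 0, "rz": 0.04, "claw": 0},
  {"tx": 0, "ty": 0, "tz": 0, "rx": 0, "ry": 0, "rz": 0.08, "claw": 0},
  {"tx": 0, "ty": 0, "tz": 0, "rx": 0, "ry": 0, "rz": 0.08, "claw": 0},
  {"tx": 0, "ty": 0, "tz": 0, "rx": 0, "ry": 0, "rz": 0.08, "claw": 0},
])

```text
clock: 40.25
tcp_pos: [0.5361, 0.0524, 0.1621]
orientation: [-2.931, 1.124, -0.013]
contact_force: [2.9, -4.8, 3.5]
gripper_width: 0.0113
```

```bash
python3 - <<'E'
from hs import *
go(.533,.052,.158,-41); print(readout.read_state()['ft_torque'])
E
```

```text
t=40.2 tcp [0.5361 0.0524 0.1621] yaw -42.0 tilt 0.48 q7 -0.61 F [ 2.9 -4.8  3.5] w 0.0113
move t(cm) [-0.2   0.24  0.41] r [-0.005 -0.007 -0.017]
[-1.02531322 -0.61008289  0.3203487 ]
```

The torque rose to 0.32 N m, so the tap is at its shut stop. Release and rise.

Call:
servo_tool([
  {"tx": 0, "ty": 0, "tz": 0, "rx": 0, "ry": 0, "rz": -0.01, "claw": 50},
  {"tx": 0, "ty": 0, "tz": 0, "rx": 0, "ry": 0, "rz": -0.01, "claw": 50},
  {"tx": 0, "ty": 0, "tz": 0, "rx": 0, "ry": 0, "rz": -0.01, "claw": 50},
  {"tx": 0, "ty": 0, "tz": -3, "rx": 0, "ry": 0, "rz": -0.01, "claw": 50},
  {"tx": 0, "ty": 0, "tz": -7, "rx": 0, "ry": 0, "rz": -0.01, "claw": 50},
  {"tx": 0, "ty": 0, "tz": -11, "rx": 0, "ry": 0, "rz": -0.01, "claw": 50},
  {"tx": 0, "ty": 0, "tz": -11, "rx": 0, "ry": 0, "rz": -0.01, "claw": 50},
  {"tx": 0, "ty": 0, "tz": -11, "rx": 0, "ry": 0, "rz": -0.01, "claw": 50},
])

```text
clock: 41.05
tcp_pos: [0.5333, 0.0543, 0.2712]
orientation: [-2.934, 1.11, -0.003]
contact_force: [0.3, 0.7, -0.2]
gripper_width: 0.0427
```

```bash
python3 - <<'E'
from hs import *
w=cam("wrist"); crop(w,180,110,350,300,3,"b3")
go(.42,.3,.3,-0)
E
```

```text
t=41.1 tcp [0.5323 0.0541 0.27  ] yaw -41.4 tilt 0.13 q7 -0.73 F [-1.   0.2 -1.1] w 0.0427
move t(cm) [-24.69 -11.01  -2.96] r [-0.002  0.    -0.723]
```

View pics/b3.png

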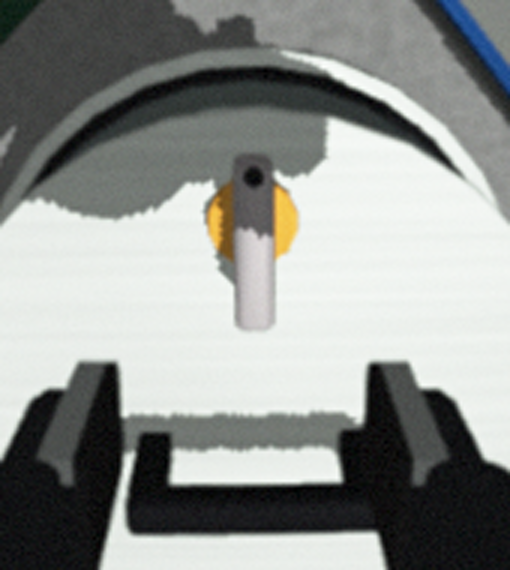

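The wing points straight at the handle's middle, as it did at the start, so the tap is shut. I'll move the arm aside for a final check.

Call:
servo_tool([
  {"tx": -5, "ty": -2, "tz": -3, "rx": 0, "ry": 0, "rz": 0, "claw": 50},
  {"tx": -9, "ty": -4, "tz": -3, "rx": 0, "ry": 0, "rz": 0, "claw": 50},
  {"tx": -13, "ty": -6, "tz": -3, "rx": 0, "ry": 0, "rz": 0, "claw": 50},
  {"tx": -17, "ty": -8, "tz": -3, "rx": 0, "ry": 0, "rz": 0, "claw": 50},
  {"tx": -21, "ty": -10, "tz": -3, "rx": 0, "ry": 0, "rz": 0, "claw": 50},
  {"tx": -21, "ty": -10, "tz": -3, "rx": 0, "ry": 0, "rz": 0, "claw": 50},
  {"tx": -21, "ty": -10, "tz": -3, "rx": 0, "ry": 0, "rz": 0, "claw": 50},
  {"tx": -21, "ty": -10, "tz": -3, "rx": 0, "ry": 0, "rz": 0, "claw": 50},
])

```text
clock: 41.9
tcp_pos: [0.4418, 0.2655, 0.2993]
orientation: [2.936, -1.115, 0.002]
contact_force: [0.6, -0.4, 0.9]
gripper_width: 0.0428
```

```bash
python3 - <<'E'
from hs import *
t=cam("top"); s=cam("scene")
crop(t,110,80,420,290,2.5,"c1"); crop(s,60,110,420,310,2.2,"c2"); crop(s,190,140,310,230,6,"c3")
g=t["frame"].astype(int).sum(2)/3
m=inbox(g>200,215,155,320,262)
k=max(blobs(m),key=cv2.contourArea)
P=np.array([pl(t,u,v,.137)[:2] for u,v in k[:,0]]).astype(np.float32); print(cv2.minAreaRect(P))
E
```

```text
((0.473753958940506, -0.013028517365455627), (0.2418094277381897, 0.24842049181461334), 76.7887954711914)
```

View pics/c1.png

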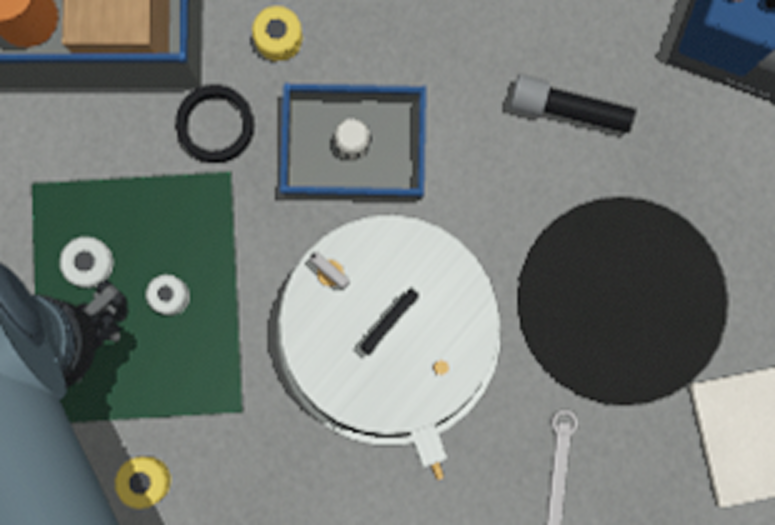

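View pics/c2.png

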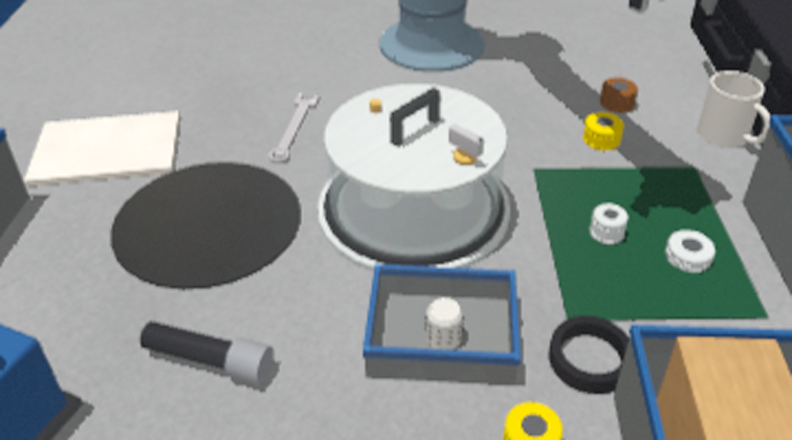

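View pics/c3.png

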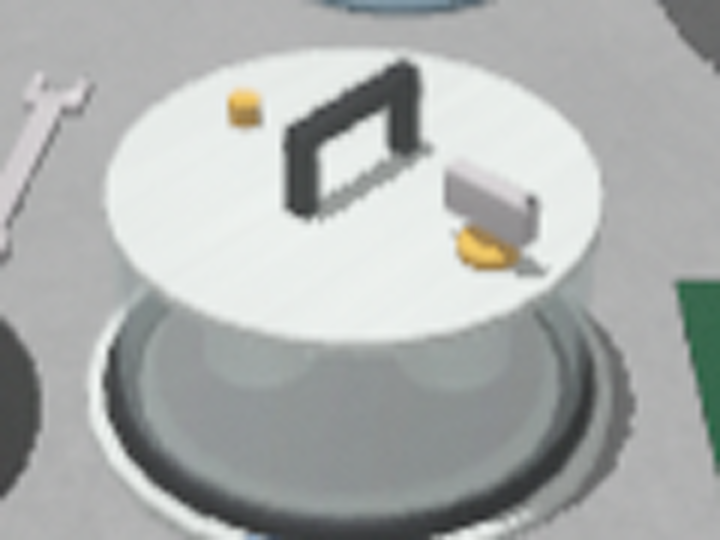

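The final pictures match the order: dome centred, wing shut, both housings standing under the dome and the canister in the crate. The flat and slim ones are on the mat, and the tape roll and torch are where they were. I'm handing the job in.

```bash
python3 -c "
from station import workorder
print(workorder.finish_job())"
```

```text
the job is handed in; nothing more can be done
None
```

The job is done and handed in at about 42 s of robot time; no verdict was reported.

- **What I did:** I opened the tap to its stop, lifted the dome and set it upright on the pad. The canister went into the crate. The two right-size housings now stand on the plate about 5 cm either side of its centre; only two were present. I then put the dome back and turned the tap shut against its stop.
- **Last checks:**
  - The dome touched down at the height I expected, and in the final pictures it sits at its starting position to within about 1 mm.
  - The tap wing points at the handle, as it did when shut at the start, and the torque rose to about 0.3 N m at the stop.
  - The housings stand upright under the dome, the canister stands in the crate, and the flat and slim ones are still on the mat.
  - The tape roll and torch look unmoved by eye.
- **What disagreed:** My first grip on the handle closed on nothing. The fingertips ended about level with the TCP rather than 19 mm ahead of it, so I gripped about 22 mm lower and allowed for that from then on. Jaw widths read about 2 mm small on the tap wing, handle and housings, and about 1 mm on the canister. I saw no sign of a housing being knocked aside.

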